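Find the fuller grinding cup on the balance and fit it to the mill

ROBOT

A 7-joint arm with a two-finger parallel gripper is mounted at the origin on the work surface. World frame = base frame: x ahead of the robot, y to its left, z up, the work surface at z = 0. Lengths are in m, angles in rad, forces in N, time in s.
With the tool pointing down it reaches from about 0.425 to 0.925 m from the base axis. Payload 6.8 kg.
Tool frame: the origin (TCP) lies midway between the tips of the shut fingers; the grasp point (between the pads) lies 19 mm behind it; z points along the fingers, x is the direction in which the jaws open and shut, and the axes are right-handed (so a half turn about z gives the same grasp; the last joint's range is limited). The gripper opens to 85 mm and grips with 20 to 120 N. Pads are 22 mm wide; open, the fingers measure 114 mm over their backs; the gripper's body (76 mm by 85 mm) begins 54 mm behind the grasp point. The pads swing forward as they close: fully open they stand 13 mm farther back than shut.
Start: joints at [-1.401, 0.477, 0.022, 1.555, -0.011, 1.109, -0.083], TCP at [0.185, 0.649, 0.231] pointing down, gripper open.
Joint ranges: [-2.96, 2.96], [-0.34, 2.1], [-1.41, 1.46], [0.24, 2.44], [-1.37, 4.51], [0.17, 1.92], [-2.96, 2.96]. Speed limits (rad/s): [2.39, 2.39, 3.14, 3.14, 3.14, 3.14, 3.14].

INTERFACE

Orientations are given as a unit quaternion [w, x, y, z].
In Python, from station import bot gives the robot as it stands.
- The arm moves only by the tool step_arm, never from a script. Its argument "increments" is a list of rows, each a list of 7 numbers: the shift along the tool's x, y, z in cm, then the turn, a rotation vector about the tool's x, y, z in degrees, then the closure, from 0 (fully open) to 1 (shut). A call has 1 to 20 rows; each row shifts and turns the commanded pose from where the row before left it, along the tool's axes as they then stand; what a row does not reach is not made up. A row lasts 1/10 s, in which the tool goes at most 50 mm and 8.59 degrees, less where a joint would pass 70% of its speed; a pose out of reach is approached as far as the arm can. A call is refused whole if a number of a shift passes 5 or a number of a turn 8.59, either way. A call with a gripper value outside its range is refused whole. The fingers move at their own pace and stop on an object; "squeeze" is the grip in N (left out, the last holds). Time passes only in rows, so rows that do not move let the fingers close. It gives the time, the measured TCP pose, the force and the opening at its end, in the units of the state.
- bot.get_obs(): the state, without advancing time (a new reading comes with each control period).
- bot.read_camera(name): name is "scene" or "top" or "wrist"; returns a dict with "pixels" (420x560x3 uint8, red, green, blue), "vertical_fov" (degrees; the focal length in pixels is half the picture's height over the tangent of half this angle, whatever the lens; pixels are square), "cx", "cy" (the principal point, pixels), "k1" (the pictures are not rectified: a ray, as slopes to the right and down, at radius r is drawn at 1 + k1 r^2 times it, then the intrinsics apply), "camera_from_world" (4x4, takes a point from world to camera coordinates). Camera axes: x right, y down, z forward; pixel columns grow to the right and rows downward; lengths in m; the calibration is good to about 2 mm. A picture is of the moment at which its call begins. There is no depth.
- bot.hand_in(): hands the job in, once; it reports no verdict.
Trained networks look in a picture, given as the dict that the camera call returned (one of the last four; its "shot" number tells which), for a name from the list of things; names that differ only in an ending like _2 or _b are one class to them, and where a whole thing is asked for, a point or a joint stands for the part that bears it (a point fixed in the world has none). Each returns a list of dicts, best first, with "score" (0 to 1); they miss things now and then, are a little off and sometimes report something else, mostly with a low value. They report only what shows in the picture. A call takes as long as a camera call.
- bot.find_in(picture, query): "point" ([column, row] in pixels, amid what is visible of it).
- bot.cut_out(picture, query): "pixels" (420x560 bool, what is visible of it) and "point" ([column, row] in pixels, amid what is visible of it).
- bot.pinpoint(picture, query): "point" ([column, row] in pixels: a listed point, or the origin of a listed thing).
The state is a dict: "t": time; "q": joint angles; "joint_vel": joint speeds; "joint_torque": joint torques, N m; "eef_pos": TCP position; "tool_rot": TCP orientation; "contact_force": force on the tool from outside, world axes, zero at the start; "torque": the same for the moment, N m; "gripper_width": opening from 0.0 (shut) to 1.0 (fully open).
Only numpy, scipy, OpenCV 4.12 (cv2) and the standard library are available. Lean on these libraries where they do the work, as an engineer would, in place of code of your own. Each camera call takes 0.05 s, during which the arm holds its last target.

TASK

The two grinding cups look alike but one holds a heavier solid sample: weigh them against each other on the two-pan balance, each set down gently on its own pan, well inside the rim, let go, and the beam left to come to rest. Then fit the heavier cup to the mill: lower it into the well and, pressing only lightly, turn it until its jaws drop between those of the drive coupling, so that it stands fully home, upright and released, without ever being forced against the mill. Leave the lighter cup standing on its pan, keep both cups upright and do not disturb the bottle, beaker or timer.

Things in the scene. Friction and masses are not known exactly. Their poses are not given: they have to be found in the camera images.
- cup_1: One of two look-alike closed grinding cups: upright steel cylinder 62 mm in diameter, blue lid from 88 to 100 mm, 136 mm tall over all. Origin at the centre of its underside, z up. Its foot (0 to 8 mm) is six driven jaws, fixed to the cup: blocks 8 mm wide, 17 to 27 mm from the axis, every 60 degrees, the first on its +x axis. Above them a 60 mm disc to 14 mm, then the body.
- cup_2: The other grinding cup; same look, sizes, origin and axes as cup_1. The lighter weighs 0.32 to 0.352 kg, the heavier 0.402 to 0.438 kg; which is which changes and cannot be seen.
- cup_1_grip (a point): Grip on top of cup_1's lid, a flat-sided bar from 100 to 136 mm above the cup's underside, 46 mm long along the cup's x, 28 mm wide along its y: pinch it across the 28 mm. This point: on the cup's axis, 124 mm above its underside; axes as the cup's.
- cup_2_grip (a point): Grip on top of cup_2's lid, a flat-sided bar from 100 to 136 mm above the cup's underside, 46 mm long along the cup's x, 28 mm wide along its y: pinch it across the 28 mm. This point: on the cup's axis, 124 mm above its underside; axes as the cup's.
- balance: Equal-arm two-pan balance, fixed: grey base 150 mm (its x) by 300 mm (its y), origin at the centre of its underside. Its pans stand 100 mm left (+y) and right (-y) of the middle and stay level as they rise and sink. Empty, both are 100 mm above the bench. Pointers and white scales between them reach 123 mm. Delicate: never knock or press it with more than 18 N.
- pan_left: The balance's pan on its +y side: flat round steel plate, 136 mm flat diameter, rim 2 mm higher. Origin at the centre of its upper face, z up. It yields easily over 9 mm up or down from level, then meets a stop of about 5 N/mm. The first cup takes its pan to the lower stop; with a cup on each, the heavier comes to rest 9 to 10 mm down, the lighter 8 to 9 mm up.
- pan_right: The pan on the balance's -y side, otherwise as pan_left.
- beam (a joint): Tilt of the balance beam, -0.09 rad to 0.09 rad at its stops; 0 level; positive when the left (+y) pan is low (heavier), negative when the right (-y) pan is low. Damped: it settles within about 1.5 s.
- mill: Low white bench mill, fixed, 250 mm (its x) by 220 mm (its y), flat deck 120 mm above the bench, controls near its -x edge up to 14 mm higher. Origin at the centre of its underside. In mid-deck is the cup's round well, 64.5 mm in diameter, 30 mm deep, with the drive coupling as its floor. Never press a cup against it with more than 20 N.
- well_floor (a point): Well floor's centre, 90 mm above the bench; a cup fully home has its origin here (up to 1 mm lower). The floor is the drive coupling, on a 5 N/mm spring (4.5 mm travel): six jaws like the cup's stand 8 mm up, at an unmeasured angle, and stay (0.25 N m to turn). Jaw on jaw, a cup stops 8 mm short; within 60 degrees of turning either way it can drop. Play in mesh: 7 degrees.
- reagent_bottle: Glass bottle with blue cap, 72 mm diameter, 137 mm tall, standing on the bench; origin under its centre. Leave alone.
- beaker: Glass beaker, 66 mm diameter, 90 mm tall; origin under its centre. Leave alone.
- timer: White bench timer lying flat, 45 by 65 by 22 mm; origin under its centre. Leave alone.

How it is judged:
By the outcome, as a careful person would: the job done as asked, in the order asked, and still so for the second after the job is handed in, with the robot touching nothing.
It also fails if it takes over 72 s, if anything falls off the work surface, if the arm or the gripper's body presses on something with over 40 N, if the wrist force passes 120 N, or if a joint passes its speed limit or range.

## Working session

There is one attempt and no reset: what is moved stays moved. The work goes in short steps, Python scripts to look and compute and a tool call to move; the robot and the scene stay as the last step left them, time stands still between calls to the robot, and variables do not carry over. Pictures are saved under pics/ and viewed, and the job is handed in when it is done.

Besides the shell and the picture viewer there is one more tool, called after "Emit:" as a command line: name --pt "numbers of a row" for each row, then --argument value for the rest. step_arm: Moves the arm, as the interface text tells. Its arguments: {"type":"object","properties":{"increments":{"type":"array"},"squeeze":{"type":"number"}},"required":["increments"]}

```bash
ls; mkdir -p pics
python3 - <<'E'
from station import bot
import cv2,numpy as np
o=bot.get_obs(); print({k:np.round(v,3).tolist() for k,v in o.items()})
for n in ["scene","top","wrist"]:
    p=bot.read_camera(n); cv2.imwrite(f"pics/{n}0.png",p["pixels"][:,:,::-1])
    print(n,p["vertical_fov"],p["cx"],p["cy"],p["k1"],np.round(p["camera_from_world"],3).tolist())
    for q in ["cup_1","cup_1_grip","pan_left","pan_right","mill","well_floor","balance"]:
        r=bot.pinpoint(p,q); print(q,[(np.round(x["point"]).tolist(),round(x["score"],2)) for x in r[:3]])
E
```

```text
pics
{'t': 0.0, 'q': [-1.401, 0.478, 0.022, 1.556, -0.012, 1.109, -0.083], 'joint_vel': [-0.0, 0.001, -0.001, -0.0, 0.0, 0.001, -0.001], 'joint_torque': [0.0, -59.646, 1.607, -28.12, 0.012, 0.009, 0.0], 'eef_pos': [0.185, 0.649, 0.23], 'tool_rot': [0.001, 0.798, 0.602, -0.001], 'contact_force': [0.025, -0.706, 0.56], 'torque': [0.024, 0.004, -0.037], 'gripper_width': 0.998}
scene 54.90923930360533 271.07776415116115 215.84769419096693 -0.11676400118325558 [[-0.362, 0.932, -0.005, 0.184], [0.569, 0.217, -0.793, -0.242], [-0.738, -0.29, -0.609, 1.431], [0.0, 0.0, 0.0, 1.0]]
cup_1 [([256.0, 261.0], 0.89), ([275.0, 220.0], 0.57)]
cup_1_grip [([260.0, 226.0], 0.75), ([179.0, 226.0], 0.67)]
pan_left [([207.0, 202.0], 0.79)]
pan_right [([143.0, 189.0], 0.8)]
mill [([371.0, 268.0], 0.75), ([272.0, 222.0], 0.36)]
well_floor [([376.0, 241.0], 0.95)]
balance [([180.0, 226.0], 0.64)]
top 56.78518907091719 270.4084530489466 204.98314957094152 -0.10016188123816719 [[0.012, -1.0, 0.013, -0.027], [-0.993, -0.014, -0.114, 0.577], [0.115, -0.011, -0.993, 1.072], [0.0, 0.0, 0.0, 1.0]]
cup_1 [([264.0, 245.0], 0.76), ([257.0, 192.0], 0.56)]
cup_1_grip [([257.0, 182.0], 0.8)]
pan_left [([315.0, 207.0], 0.66)]
pan_right [([392.0, 205.0], 0.62), ([171.0, 212.0], 0.52)]
mill [([172.0, 212.0], 0.88), ([256.0, 182.0], 0.44), ([392.0, 205.0], 0.35)]
well_floor [([163.0, 209.0], 0.92)]
balance [([347.0, 209.0], 0.83)]
wrist 71.5928795335009 278.9003685790241 211.5602557151275 -0.00033451385881783465 [[0.275, 0.962, 0.0, -0.675], [0.921, -0.263, 0.287, -0.036], [0.276, -0.079, -0.958, 0.379], [0.0, 0.0, 0.0, 1.0]]
cup_1 []
cup_1_grip []
pan_left []
pan_right []
mill []
well_floor []
balance []
```

View pics/scene0.png

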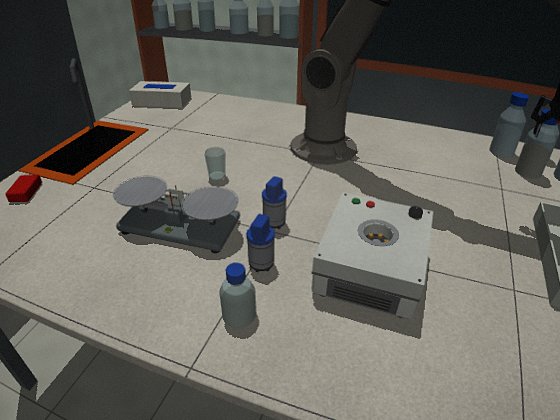

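View pics/top0.png

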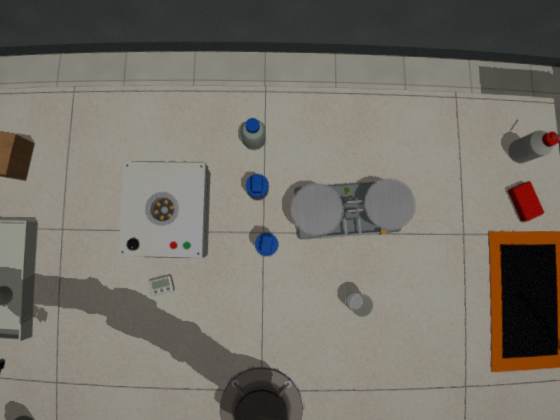

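View pics/wrist0.png

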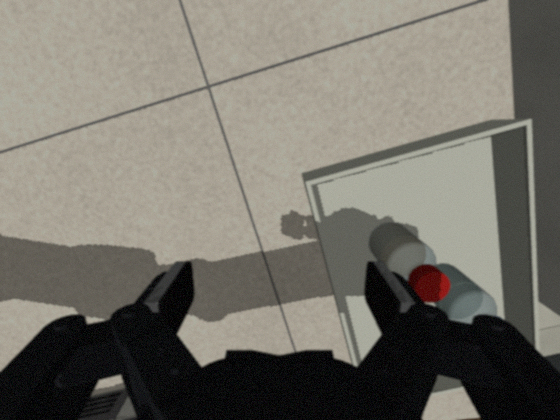

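```bash
cat > h.py <<'E'
from station import bot
import cv2,numpy as np
from scipy.spatial.transform import Rotation as R
def K(p):
    f=210/np.tan(np.radians(p["vertical_fov"])/2); return np.array([[f,0,p["cx"]],[0,f,p["cy"]],[0,0,1]])
def D(p): return np.array([p["k1"],0,0,0,0.])
def proj(p,X):
    M=np.array(p["camera_from_world"]); X=np.atleast_2d(X).astype(float)
    return cv2.projectPoints(X,cv2.Rodrigues(M[:3,:3])[0],M[:3,3],K(p),D(p))[0][:,0]
def onz(p,uv,z):
    M=np.array(p["camera_from_world"]); n=cv2.undistortPoints(np.array(uv,float).reshape(-1,1,2),K(p),D(p))[:,0]
    d=np.c_[n,np.ones(len(n))]@M[:3,:3]; c=-M[:3,:3].T@M[:3,3]
    return c+d*((z-c[2])/d[:,2])[:,None]
def shot(n,name=None):
    p=bot.read_camera(n)
    if name: cv2.imwrite(f"pics/{name}.png",p["pixels"][:,:,::-1])
    return p
def tcp():
    o=bot.get_obs(); q=o["tool_rot"]; return np.array(o["eef_pos"]),R.from_quat([q[1],q[2],q[3],q[0]])
def pt(p,q,f="pinpoint"): return [(np.round(x["point"],1).tolist(),round(float(x["score"]),2)) for x in getattr(bot,f)(p,q)[:4]]
E
python3 - <<'E'
from h import *
for n in ["top","scene"]:
    p=shot(n)
    print(n)
    for q,z in [("cup_1",0),("cup_2",0),("cup_1_grip",.124),("cup_2_grip",.124),("pan_left",.1),("pan_right",.1),("mill",0),("well_floor",.09),("balance",0),("reagent_bottle",0),("beaker",0),("timer",0)]:
        for u,s in pt(p,q): print(q,u,s,np.round(onz(p,u,z)[0],4))
_,r=tcp(); print(r.as_matrix().round(3))
E
```

```text
top
cup_1 [267.2, 245.3] 0.94 [ 0.463 -0.012  0.   ]
cup_1 [258.2, 191.1] 0.64 [0.6214 0.0166 0.    ]
cup_2 [267.2, 245.3] 0.94 [ 0.463 -0.012  0.   ]
cup_2 [258.2, 191.1] 0.64 [0.6214 0.0166 0.    ]
cup_1_grip [266.4, 243.9] 0.65 [ 0.4652 -0.0093  0.124 ]
cup_2_grip [267.8, 247.0] 0.59 [ 0.4573 -0.013   0.124 ]
pan_left [319.3, 209.3] 0.81 [ 0.5594 -0.1497  0.1   ]
pan_left [164.3, 208.2] 0.59 [0.5566 0.2656 0.1   ]
pan_right [391.7, 202.4] 0.75 [ 0.5808 -0.3475  0.1   ]
mill [171.2, 210.4] 0.63 [0.5607 0.2713 0.    ]
well_floor [161.5, 205.6] 0.87 [0.5646 0.2762 0.09  ]
balance [344.6, 209.3] 0.68 [ 0.571  -0.2385  0.    ]
reagent_bottle [257.2, 140.7] 0.67 [0.774  0.0222 0.    ]
beaker [356.3, 299.8] 0.77 [ 0.3084 -0.2714  0.    ]
timer [160.9, 286.9] 0.53 [0.3384 0.2934 0.    ]
scene
cup_1 [272.7, 222.7] 0.78 [ 0.462 -0.013  0.   ]
cup_1 [261.4, 261.0] 0.77 [0.6106 0.015  0.    ]
cup_2 [272.7, 222.7] 0.78 [ 0.462 -0.013  0.   ]
cup_2 [261.4, 261.0] 0.77 [0.6106 0.015  0.    ]
cup_1_grip [260.8, 226.4] 0.61 [0.6287 0.0236 0.124 ]
cup_2_grip [273.2, 184.8] 0.86 [ 0.4639 -0.0106  0.124 ]
pan_left [208.0, 203.8] 0.77 [ 0.5664 -0.1436  0.1   ]
pan_left [272.5, 186.9] 0.69 [ 0.4396 -0.0219  0.1   ]
pan_left [140.8, 190.9] 0.36 [ 0.5781 -0.337   0.1   ]
pan_right [138.6, 189.5] 0.89 [ 0.5746 -0.3466  0.1   ]
mill [370.3, 267.9] 0.92 [0.5406 0.2668 0.    ]
mill [264.2, 223.6] 0.66 [ 0.4738 -0.033   0.    ]
well_floor [379.0, 243.8] 0.68 [0.5536 0.2752 0.09  ]
balance [177.5, 225.5] 0.61 [ 0.5655 -0.2491  0.    ]
reagent_bottle [238.2, 317.2] 0.63 [0.7854 0.034  0.    ]
beaker [214.5, 175.4] 0.96 [ 0.3019 -0.2741  0.    ]
[[ 0.274  0.962 -0.   ]
 [ 0.962 -0.274  0.   ]
 [-0.    -0.    -1.   ]]
```

Run:
```python
from h import *
p=shot("top"); im=p["pixels"][:,:,::-1]
np.save("top.npy",p["pixels"])
cv2.imwrite("pics/crop1.png",cv2.resize(im[150:290,110:310],None,fx=4,fy=4,interpolation=cv2.INTER_CUBIC)[:560,:800])
for q,z in [("pan_left",.101),("pan_right",.101),("cup_1_grip",.1)]:
    for r in bot.cut_out(p,q)[:2]:
        c=max(cv2.findContours(r["pixels"].astype(np.uint8),0,1)[0],key=len)
        W=onz(p,c[:,0],z)[:,:2]; (e,ax,a)=cv2.fitEllipse(W.astype(np.float32)*1000)
        print(q,round(r["score"],2),np.round(e,1),np.round(ax,1),len(c))
ps=shot("scene")
for q,z in [("pan_left",.101),("pan_right",.101)]:
    for r in bot.cut_out(ps,q)[:1]:
        c=max(cv2.findContours(r["pixels"].astype(np.uint8),0,1)[0],key=len)
        W=onz(ps,c[:,0],z)[:,:2]; (e,ax,a)=cv2.fitEllipse(W.astype(np.float32)*1000)
        print("scene",q,round(r["score"],2),np.round(e,1),np.round(ax,1),len(c))
```

```text
pan_left 0.82 [ 561.  -143.1] [135.9 139. ] 145
pan_right 0.79 [ 577.2 -341.8] [135.2 140.6] 141
pan_right 0.62 [554.3 267.1] [277.  297.5] 350
cup_1_grip 0.62 [618.   17.4] [63.7 68.4] 70
scene pan_left 0.86 [ 558.9 -141.5] [134.  137.6] 128
scene pan_right 0.71 [ 579.1 -340.4] [129.9 136.2] 120
```

View pics/crop1.png

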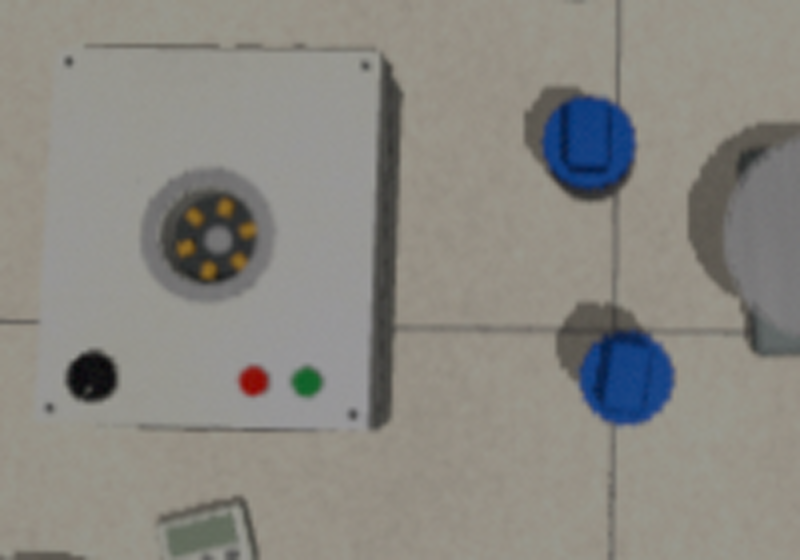

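Run:
```python
from h import *
im=np.load("top.npy"); p=shot("top")
hsv=cv2.cvtColor(im,cv2.COLOR_RGB2HSV)
m=((hsv[...,0]>8)&(hsv[...,0]<28)&(hsv[...,1]>110)&(hsv[...,2]>70)).astype(np.uint8); m[:150]=0;m[290:]=0;m[:,:110]=0;m[:,210:]=0
# weighted centroids
n,l,s,c=cv2.connectedComponentsWithStats(m); print(s[1:,4])
C=c[1:][s[1:,4]>=5]; W=onz(p,C,.098)[:,:2]
cen=W.mean(0) if len(W)==6 else None
print(C.round(1).tolist(),W.round(4).tolist(),cen)
from scipy.optimize import least_squares
def f(v):
    d=W-v[:2]; a=np.arctan2(d[:,1],d[:,0]); k=np.round((a-v[2])/(np.pi/3)); t=v[2]+k*np.pi/3
    return (W-v[:2]-.022*np.c_[np.cos(t),np.sin(t)]).ravel()
for a0 in [0,20,40]:
    r=least_squares(f,[.56,.275,np.radians(a0)]); print(r.x[:2],np.degrees(r.x[2])%60,r.cost**.5)
# well outer ring / deck corners
g=cv2.cvtColor(im,cv2.COLOR_RGB2GRAY)
cr=cv2.HoughCircles(cv2.resize(g[180:240,130:200],None,fx=4,fy=4,interpolation=cv2.INTER_CUBIC),cv2.HOUGH_GRADIENT,1,50,param1=80,param2=20,minRadius=40,maxRadius=80)
if cr is not None:
  for x,y,rr in cr[0][:3]:
    u=[130+x/4-.375,180+y/4-.375]; print(u,rr/4,onz(p,u,.12))
# project checks
for X in [(.56,.275,.09),(.463,-.012,.124),(.617,.0175,.124)]: print(proj(p,X))
```

```text
[16 19 15 17 13 18]
[[165.9, 201.3], [158.2, 203.8], [171.5, 207.1], [155.9, 211.6], [169.4, 214.6], [161.5, 217.2]] [[0.5755, 0.2626], [0.5684, 0.2834], [0.56, 0.2466], [0.5474, 0.2886], [0.5397, 0.2516], [0.5324, 0.2727]] [0.55389906 0.26758079]
[0.55900234 0.27136098] 6.528702432569306 0.014568765736109907
[0.55727654 0.27295908] 27.871798153869864 0.015005683427966269
[0.55389906 0.26758079] 47.19489009044818 0.000797629283127255
[np.float32(161.5), np.float32(208.75)] 11.575 [[0.55299984 0.26768473 0.12      ]]
[[161.86798855 207.30210764]]
[[267.4318857 244.7647216]]
[[256.96803452 185.66893625]]
```

Run:
```python
from h import *
p=shot("wrist"); x,r=tcp(); M=np.array(p["camera_from_world"]); c=-M[:3,:3].T@M[:3,3]
print("cam in tool",r.inv().apply(c-x), "axis in tool",r.inv().apply(M[2,:3]))
for X in ([0,0,0],[0,0,.1],[.0425,0,0]): print(X,proj(p,x+r.apply(X)))
T=np.array([.50,.24,.30]);print(r.inv().apply(T-x)*100, bot.get_obs()["t"])
```

```text
cam in tool [ 2.86680651e-05 -7.35224543e-02 -1.42302985e-01] axis in tool [-7.76896434e-05  2.86801308e-01  9.57990085e-01]
[0, 0, 0] [[278.89488612 266.35857946]]
[0, 0, 0.1] [[278.89051454 212.64244419]]
[0.0425, 0, 0] [[357.51857817 266.32262586]]
[-30.71139647  41.50409132  -6.86985322] 2.95
```

Emit:
step_arm --pt "-1 1.8 -0.5 0 0 0 0" --pt "-2 3.5 -0.5 0 0 0 0" --pt "-2 3.5 -0.5 0 0 0 0" --pt "-2 3.5 -0.5 0 0 0 0" --pt "-2 3.5 -0.5 0 0 0 0" --pt "-2 3.5 -0.5 0 0 0 0" --pt "-2 3.5 -0.5 0 0 0 0" --pt "-2 3.5 -0.5 0 0 0 0" --pt "-2 3.5 -0.5 0 0 0 0" --pt "-2 3.5 -0.5 0 0 0 0" --pt "-2 3.5 -0.5 0 0 0 0" --pt "-2 3.5 -0.5 0 0 0 0" --pt "-2 3.5 -0.5 0 0 0 0" --pt "-1 2 -0.5 0 0 0 0" --pt "0 0 0 0 0 -8 0" --pt "0 0 0 0 0 -8 0" --pt "0 0 0 0 0 0 0" --pt "0 0 0 0 0 0 0"

```text
t: 4.75
eef_pos: [0.5543, 0.2725, 0.3016]
tool_rot: [0.0, 0.708, 0.706, 0.0]
contact_force: [-0.2, 0.7, 0.7]
gripper_width: 1.0
```

Run:
```python
from h import *
p=shot("wrist","w1"); x,r=tcp(); print(x,r.as_matrix().round(3)[:,0],bot.get_obs()["contact_force"])
im=p["pixels"];hsv=cv2.cvtColor(im,cv2.COLOR_RGB2HSV)
m=((hsv[...,0]>8)&(hsv[...,0]<28)&(hsv[...,1]>110)&(hsv[...,2]>70)).astype(np.uint8)
n,l,s,c=cv2.connectedComponentsWithStats(m); print(s[1:,4])
C=c[1:][s[1:,4]>=25]; W=onz(p,C,.098)[:,:2]; print(C.round(1).tolist(),W.round(4).tolist())
from scipy.optimize import least_squares
def f(v):
    d=W-v[:2]; a=np.arctan2(d[:,1],d[:,0]); k=np.round((a-v[2])/(np.pi/3)); t=v[2]+k*np.pi/3
    return (W-v[:2]-.022*np.c_[np.cos(t),np.sin(t)]).ravel()
r=least_squares(f,[.554,.268,np.radians(47)]); print(r.x[:2],np.degrees(r.x[2])%60,r.cost**.5)
```

```text
[0.5542683  0.2728333  0.30148857] [0.002 1.    0.   ] [ 0.49808011  0.24393788 -0.34852468]
[50 59 47 80 48 69]
[[278.7, 168.8], [260.8, 174.4], [291.8, 181.1], [257.2, 191.5], [287.5, 198.5], [270.8, 203.3]] [[0.5314, 0.2725], [0.538, 0.2512], [0.5463, 0.2882], [0.5589, 0.2464], [0.5677, 0.2832], [0.5737, 0.2627]]
[0.55267014 0.26734662] 46.95222225013074 0.000522957062278288
```

View pics/w1.png

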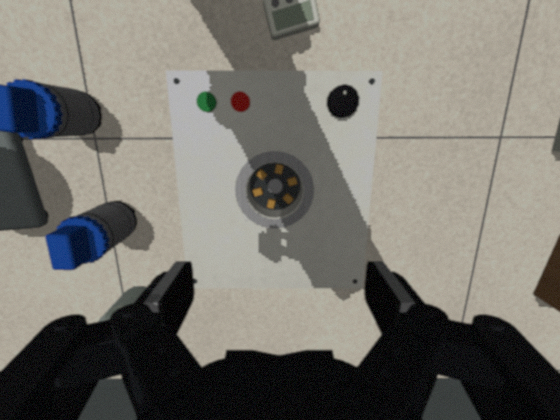

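Emit:
step_arm --pt "-2 -0.6 0 0 0 0 0" --pt "-4 -1.3 0 0 0 0 0" --pt "-4 -1.3 0 0 0 0 0" --pt "-4 -1.3 0 0 0 0 0" --pt "-4 -1.3 0 0 0 0 0" --pt "-4 -1.3 0 0 0 0 0" --pt "-4 -1.3 0 0 0 0 0" --pt "-2.2 -0.7 0 0 0 0 0" --pt "0 0 0 0 0 0 0" --pt "0 0 0 0 0 0 0"

```text
t: 5.8
eef_pos: [0.4636, -0.0085, 0.3016]
tool_rot: [-0.0, 0.707, 0.707, 0.0]
contact_force: [-0.4, 0.9, 0.3]
gripper_width: 0.996
```

Run:
```python
from h import *
p=shot("wrist","w2"); x,r=tcp(); print(x,r.as_matrix().round(3)[:,0],bot.get_obs()["contact_force"])
for q,z in [("cup_1",0),("cup_1_grip",.124),("cup_2_grip",.124)]:
    for u,s in pt(p,q): print(q,u,s,np.round(onz(p,u,z)[0],4))
```

```text
[ 0.46386927 -0.00773687  0.30147022] [-0.001  1.     0.001] [-0.14977894  0.29868346 -0.54700389]
cup_1 [277.7, 177.8] 0.95 [ 0.469 -0.01   0.   ]
cup_1 [292.6, 270.0] 0.74 [0.6266 0.0149 0.    ]
cup_1_grip [302.2, 310.8] 0.78 [0.6184 0.0213 0.124 ]
cup_2_grip [279.5, 192.9] 0.65 [ 0.4641 -0.0076  0.124 ]
cup_2_grip [176.4, 258.6] 0.53 [ 0.545  -0.1318  0.124 ]
cup_2_grip [487.8, 250.5] 0.19 [0.535  0.2414 0.124 ]
```

View pics/w2.png

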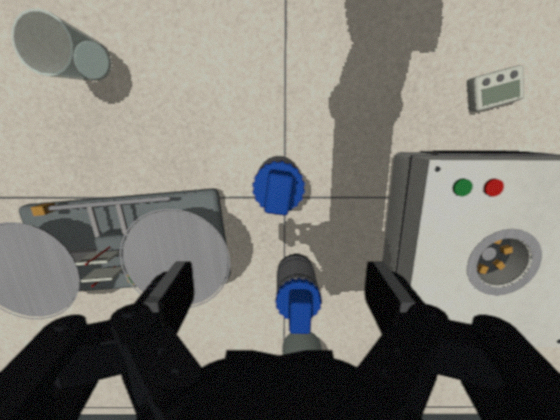

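```bash
cat >> h.py <<'E'
def barfit(p,c0,base,yaw0=0):
    """fit bar outline (100..136mm) : maximise gray gradient along top-face edges"""
    g=cv2.GaussianBlur(cv2.cvtColor(p["pixels"],cv2.COLOR_RGB2GRAY).astype(np.float32),(0,0),.8)
    gm=np.hypot(cv2.Sobel(g,cv2.CV_32F,1,0),cv2.Sobel(g,cv2.CV_32F,0,1))
    t=np.linspace(-1,1,25)
    P=np.concatenate([np.c_[.023*t,0*t+.014],np.c_[.023*t,0*t-.014],np.c_[0*t+.023,.014*t],np.c_[0*t-.023,.014*t]])
    def sc(v):
        a=np.radians(v[2]); Q=P@np.array([[np.cos(a),np.sin(a)],[-np.sin(a),np.cos(a)]])+v[:2]
        uv=proj(p,np.c_[Q,np.full(len(Q),base+.136)]).astype(np.float32)
        return -cv2.remap(gm,uv[:,:1],uv[:,1:],cv2.INTER_LINEAR).mean()
    best=min((sc((c0[0]+i*.001,c0[1]+j*.001,a)),c0[0]+i*.001,c0[1]+j*.001,a) for i in range(-8,9,1) for j in range(-8,9,1) for a in range(int(yaw0)-24,int(yaw0)+25,2))
    from scipy.optimize import minimize
    r=minimize(sc,best[1:],method="Nelder-Mead",options=dict(initial_simplex=[best[1:],(best[1]+.001,best[2],best[3]),(best[1],best[2]+.001,best[3]),(best[1],best[2],best[3]+2)]))
    return r.x,r.fun
def drawbar(p,v,base,name,win=50,k=6):
    im=p["pixels"][:,:,::-1]; a=np.radians(v[2])
    c=np.array([[.023,.014],[.023,-.014],[-.023,-.014],[-.023,.014]])@np.array([[np.cos(a),np.sin(a)],[-np.sin(a),np.cos(a)]])+v[:2]
    uv=proj(p,np.c_[c,np.full(4,base+.136)]); m=uv.mean(0).astype(int); o=np.maximum(m-win,0)
    big=cv2.resize(im[o[1]:m[1]+win,o[0]:m[0]+win],None,fx=k,fy=k,interpolation=cv2.INTER_CUBIC)
    cv2.polylines(big,[((uv-o+.5)*k).astype(np.int32)],True,(0,255,255),1); cv2.imwrite(f"pics/{name}.png",big[:600,:800])
E
python3 - <<'E'
from h import *
p=shot("wrist"); v,f=barfit(p,(.464,-.010),0,-8); print(v,f); drawbar(p,v,0,"b1")
p=shot("top"); v,f=barfit(p,(.617,.018),0,0); print(v,f);drawbar(p,v,0,"b2",40)
E
```

```text
[ 0.4623418  -0.00991759 -6.65631147] -101.6253433227539
[ 6.23751568e-01  1.73672117e-02 -2.17258104e+01] -96.46495056152344
```

View pics/b1.png

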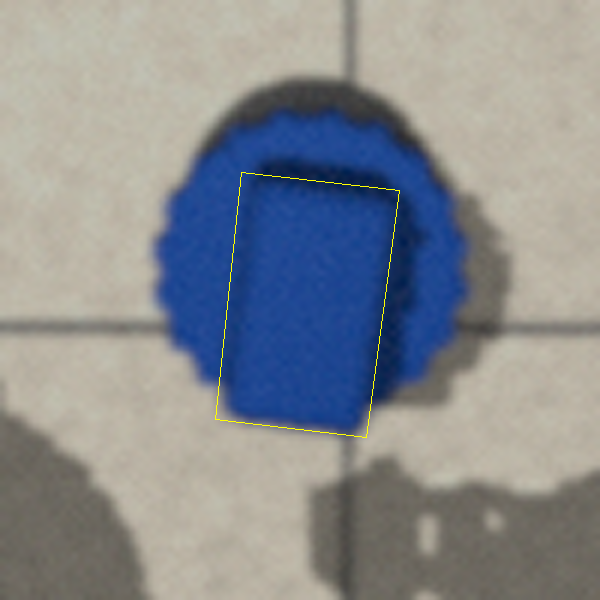

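View pics/b2.png

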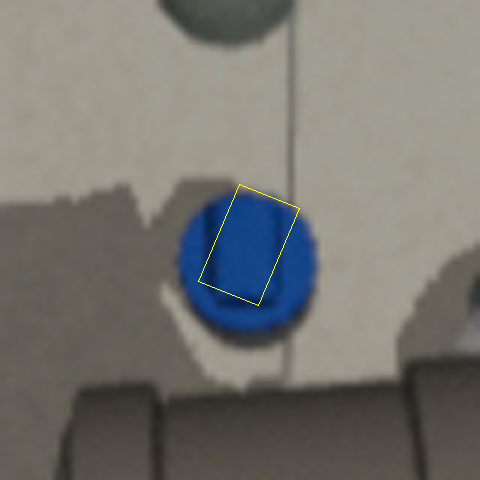

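Emit:
step_arm --pt "-0.2 -0.1 1 0 0 3.5 0" --pt "0 0 3 0 0 3 0" --pt "0 0 4 0 0 0 0" --pt "0 0 4 0 0 0 0" --pt "0 0 3.5 0 0 0 0" --pt "0 0 2 0 0 0 0" --pt "0 0 1.2 0 0 0 0" --pt "0 0 0.5 0 0 0 0" --pt "0 0 0.3 0 0 0 0" --pt "0 0 0 0 0 0 0.3" --pt "0 0 0 0 0 0 0.5" --pt "0 0 0 0 0 0 1" --pt "0 0 0 0 0 0 1" --pt "0 0 0 0 0 0 1" --pt "0 0 0 0 0 0 1" --pt "0 0 0 0 0 0 1" --squeeze 40

```text
t: 7.7
eef_pos: [0.4633, -0.0102, 0.1069]
tool_rot: [0.0, 0.745, 0.667, 0.001]
contact_force: [-1.1, 1.9, 6.4]
gripper_width: 0.324
```

Run:
```python
from h import *
p=shot("scene","s1"); o=bot.get_obs(); print(o["eef_pos"],o["contact_force"],o["gripper_width"])
```

```text
[ 0.46324854 -0.0102198   0.10690657] [-0.02127464  1.60390997  5.80429642] 0.321965214492192
```

View pics/s1.png

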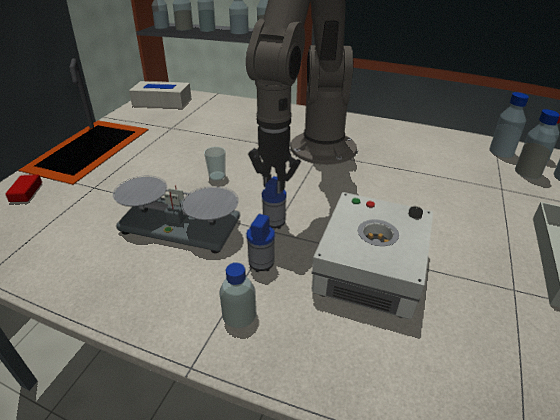

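Emit:
step_arm --pt "0 0 -0.5 0 0 0 1" --pt "0 0 -2 0 0 0 1" --pt "0 0 -3.5 0 0 0 1" --pt "0 0 -4 0 0 0 1" --pt "0 0 -4 0 0 0 1" --pt "0 0 -3 0 0 0 1" --pt "0 0 -1 0 0 0 1" --pt "0 0 0 0 0 0 1" --pt "-1.6 0.75 0 0 0 0 1" --pt "-3.2 1.5 0 0 0 0 1" --pt "-3.6 1.7 0 0 0 0 1" --pt "-3.6 1.7 0 0 0 0 1" --pt "-3.6 1.7 0 0 0 0 1" --pt "-3.6 1.7 0 0 0 0 1" --pt "-3.6 1.7 0 0 0 0 1" --pt "-3.6 1.7 0 0 0 0 1" --pt "-3.2 1.5 0 0 0 0 1" --pt "-2.1 1.05 0 0 0 0 1" --pt "0 0 0 0 0 0 1" --pt "0 0 0 0 0 0 1"

```text
t: 9.75
eef_pos: [0.575, -0.3421, 0.2829]
tool_rot: [-0.002, 0.746, 0.666, -0.001]
contact_force: [0.7, -0.9, -4.1]
gripper_width: 0.321
```

Run:
```python
from h import *
F=[]
for i in range(3):
    o=bot.get_obs();F.append(o["contact_force"]); p=shot("scene","s2")
print(np.mean(F,0)); x,r=tcp(); print(x,r.as_matrix()[:,0]); print(pt(p,"cup_1"),pt(p,"pan_right"))
T=np.array([.578,-.341,0]); print(r.inv().apply(T-x)*100)
```

```text
[ 0.35839385  0.18402496 -4.10274015]
[ 0.57603451 -0.34073858  0.28491502] [0.11030758 0.99389641 0.00147316]
[([133.6, 161.4], 0.7), ([259.6, 261.0], 0.62)] [([138.6, 189.6], 0.62)]
[-0.04627406  0.25620059 28.49100271]
```

View pics/s2.png

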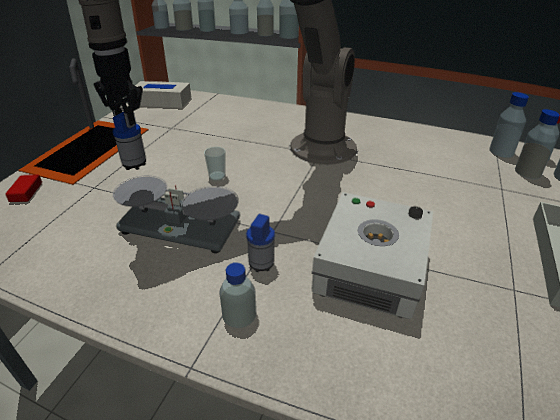

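Emit:
step_arm --pt "0 0.2 1 0 0 0 1" --pt "0 0 2 0 0 0 1" --pt "0 0 2 0 0 0 1" --pt "0 0 1.3 0 0 0 1" --pt "0 0 0.7 0 0 0 1" --pt "0 0 0.4 0 0 0 1" --pt "0 0 0.2 0 0 0 1" --pt "0 0 0.2 0 0 0 1" --pt "0 0 0.2 0 0 0 1" --pt "0 0 0.1 0 0 0 1" --pt "0 0 0 0 0 0 1" --pt "0 0 0 0 0 0 1"

```text
t: 11.2
eef_pos: [0.5783, -0.3427, 0.2054]
tool_rot: [0.0, 0.746, 0.666, 0.0]
contact_force: [0.5, -0.2, -3.9]
gripper_width: 0.323
```

Emit:
step_arm --pt "0 0 0.2 0 0 0 1" --pt "0 0 0.2 0 0 0 1" --pt "0 0 0.2 0 0 0 1" --pt "0 0 0.1 0 0 0 1" --pt "0 0 0 0 0 0 1" --pt "0 0 0 0 0 0 1"

```text
t: 11.8
eef_pos: [0.5782, -0.3426, 0.1982]
tool_rot: [-0.0, 0.746, 0.666, -0.0]
contact_force: [-0.3, -0.8, -3.7]
gripper_width: 0.321
```

Run:
```python
from h import *
F=[]
p=shot("scene","s3");o=bot.get_obs();print(o["eef_pos"],o["contact_force"])
c=p["pixels"][150:250,80:280,::-1]; cv2.imwrite("pics/s3c.png",cv2.resize(c,None,fx=4,fy=4,interpolation=cv2.INTER_CUBIC))
```

```text
[ 0.57820329 -0.3425556   0.19821665] [-0.00890924 -0.15197499 -4.10595724]
```

View pics/s3c.png

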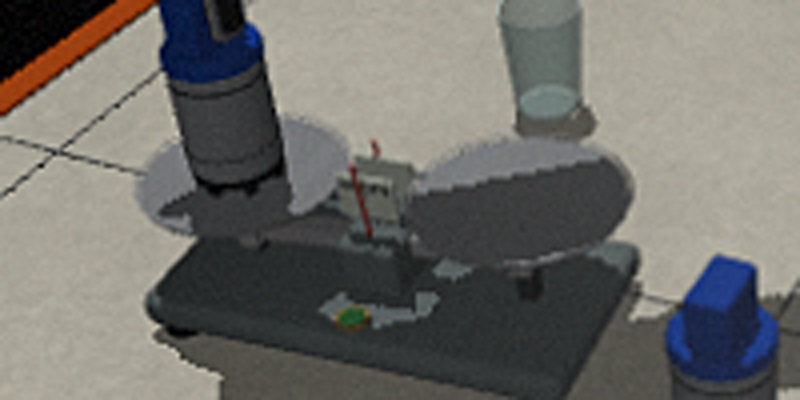

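Emit:
step_arm --pt "0 0 0.1 0 0 0 1" --pt "0 0 0 0 0 0 1" --pt "0 0 0 0 0 0 1"

```text
t: 12.15
eef_pos: [0.5784, -0.3426, 0.1975]
tool_rot: [0.0, 0.746, 0.666, 0.0]
contact_force: [-0.4, 0.6, -3.4]
gripper_width: 0.319
```

Emit:
step_arm --pt "0 0 0.1 0 0 0 1" --pt "0 0 0.05 0 0 0 1" --pt "0 0 0 0 0 0 1" --pt "0 0 0 0 0 0 1"

```text
t: 12.55
eef_pos: [0.5785, -0.3426, 0.1963]
tool_rot: [0.0, 0.746, 0.666, 0.0]
contact_force: [-1.8, 1.5, 2.7]
gripper_width: 0.32
```

Run:
```python
from h import *
p=shot("top","t3");o=bot.get_obs();print(o["eef_pos"],o["contact_force"])
p=shot("scene","s3");o=bot.get_obs();print(o["eef_pos"],o["contact_force"])
c=p["pixels"][150:250,80:280,::-1]; cv2.imwrite("pics/s3d.png",cv2.resize(c,None,fx=4,fy=4,interpolation=cv2.INTER_CUBIC))
```

```text
[ 0.57850109 -0.34264035  0.196273  ] [-0.95363982  0.81581964  3.76835582]
[ 0.57847941 -0.34269767  0.19621028] [-0.98195568  1.9954066   3.2479966 ]
```

View pics/s3d.png

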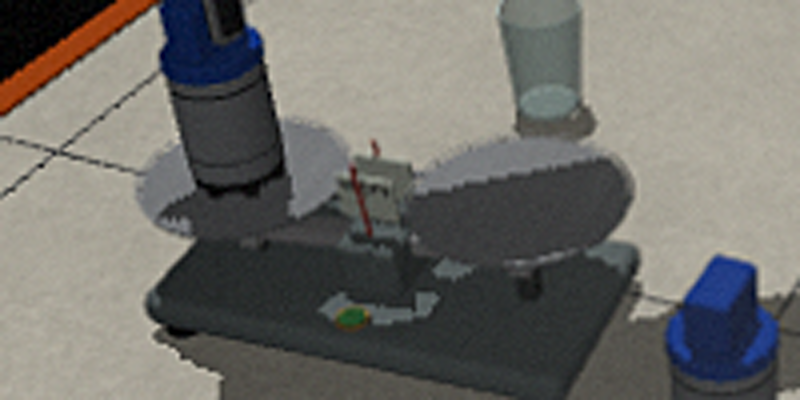

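Emit:
step_arm --pt "0 0 -0.08 0 0 0 1" --pt "0 0 0 0 0 0 0.5" --pt "0 0 0 0 0 0 0" --pt "0 0 0 0 0 0 0" --pt "0 0 0 0 0 0 0" --pt "0 0 -0.5 0 0 0 0" --pt "0 0 -2 0 0 0 0" --pt "0 0 -4 0 0 0 0" --pt "0 0 -4 0 0 0 0" --pt "0 0 0 0 0 0 0"

```text
t: 13.65
eef_pos: [0.5804, -0.345, 0.3086]
tool_rot: [0.005, 0.746, 0.666, 0.002]
contact_force: [0.1, -0.0, 0.2]
gripper_width: 0.998
```

Run:
```python
from h import *
p=shot("wrist","w4");x,r=tcp();print(x,r.as_matrix()[:,0],bot.get_obs()["contact_force"])
v,f=barfit(p,(.578,-.342),.091,-6);print(v,f)
T=np.array([.5972,-.01,0]); print(r.inv().apply(T-x)*100)
```

```text
[ 0.57952781 -0.34398141  0.30547246] [ 0.11206976  0.99369782 -0.00223798] [-0.65037804  0.61027449 -0.33982444]
[ 0.57669207 -0.34204655 -6.37710727] -96.7858657836914
[33.45407607 -2.1811922  30.45915807]
```

View pics/w4.png

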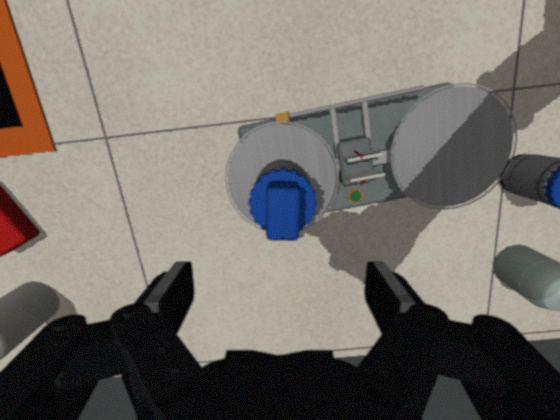

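Emit:
step_arm --pt "2 0 0 0 0 0 0" --pt "4 0 0 0 0 0 0" --pt "4 0 0 0 0 0 0" --pt "4 0 0 0 0 0 0" --pt "4 0 0 0 0 0 0" --pt "4 0 0 0 0 0 0" --pt "4 0 0 0 0 0 0" --pt "4 -0.1 0 0 0 0 0" --pt "4 -0.1 0 0 0 0 0" --pt "2.3 0 0 0 0 -6.4 0" --pt "0 0 0 0 0 0 0" --pt "0 0 0 0 0 0 0"

```text
t: 14.9
eef_pos: [0.6164, 0.0183, 0.3008]
tool_rot: [-0.0, 0.707, 0.707, -0.001]
contact_force: [-0.7, -0.7, 0.5]
gripper_width: 0.999
```

Run:
```python
from h import *
p=shot("wrist","w5");x,r=tcp();print(x,r.as_matrix()[:,0],bot.get_obs()["contact_force"])
v,f=barfit(p,(.618,.0175),0,0);print(v,f);drawbar(p,v,0,"b5")
print(r.inv().apply(np.r_[v[:2],.107]-x)*100)
```

```text
[0.61644017 0.01693307 0.30103953] [ 2.77211761e-03  9.99995659e-01 -9.98715100e-04] [-0.48589605  0.08929635 -0.07225208]
[0.62107265 0.01757077 1.08723719] -96.74079895019531
[ 0.084433    0.4826098  19.40340257]
```

View pics/b5.png

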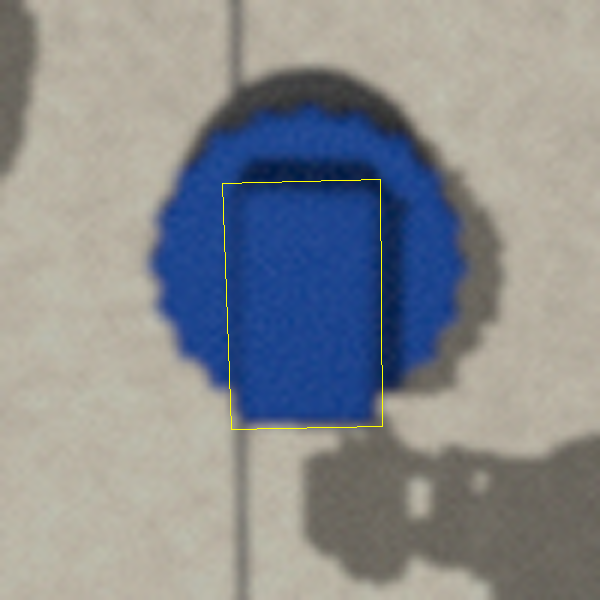

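Emit:
step_arm --pt "0.1 0.3 1 0 0 -0.8 0" --pt "0 0 3 0 0 0 0" --pt "0 0 4 0 0 0 0" --pt "0 0 4 0 0 0 0" --pt "0 0 3.5 0 0 0 0" --pt "0 0 2 0 0 0 0" --pt "0 0 1.2 0 0 0 0" --pt "0 0 0.5 0 0 0 0" --pt "0 0 0.2 0 0 0 0" --pt "0 0 0 0 0 0 0.3" --pt "0 0 0 0 0 0 0.5" --pt "0 0 0 0 0 0 1" --pt "0 0 0 0 0 0 1" --pt "0 0 0 0 0 0 1" --pt "0 0 0 0 0 0 1" --pt "0 0 0 0 0 0 1" --squeeze 40

```text
t: 16.55
eef_pos: [0.6204, 0.0191, 0.1083]
tool_rot: [0.0, 0.702, 0.712, 0.0]
contact_force: [-0.0, -0.5, 6.2]
gripper_width: 0.32
```

Emit:
step_arm --pt "0 0 -0.5 0 0 0 1" --pt "0 0 -2 0 0 0 1" --pt "0 0 -3.5 0 0 0 1" --pt "0 0 -4 0 0 0 1" --pt "0 0 -4 0 0 0 1" --pt "0 0 -3.5 0 0 0 1" --pt "0 0 -1 0 0 0 1" --pt "0 0 0 0 0 0 1" --pt "-1.6 -0.6 0 0 0 0 1" --pt "-3 -1.2 0 0 0 0 1" --pt "-3.5 -1.4 0 0 0 0 1" --pt "-3.5 -1.4 0 0 0 0 1" --pt "-3 -1.1 0 0 0 0 1" --pt "-1.5 -0.6 0 0 0 0 1" --pt "0 0 0 0 0 0 1" --pt "0 0 0 0 0 0 1"

```text
t: 18.15
eef_pos: [0.5587, -0.1416, 0.2913]
tool_rot: [-0.001, 0.702, 0.712, -0.0]
contact_force: [0.7, 0.1, -3.3]
gripper_width: 0.323
```

Run:
```python
from h import *
F=[]
for i in range(3):
    o=bot.get_obs();F.append(o["contact_force"]); p=shot("scene","s6")
print(np.mean(F,0)); x,r=tcp(); print(x,r.as_matrix()[:,0])
T=np.array([.560,-.1425,0]); print(r.inv().apply(T-x)*100)
```

```text
[ 0.57711607  0.67528451 -2.94356728]
[ 0.55949605 -0.1406167   0.2919314 ] [-1.65039646e-02  9.99863572e-01  6.76110568e-04]
[-0.20887336  0.07242176 29.19295406]
```

View pics/s6.png

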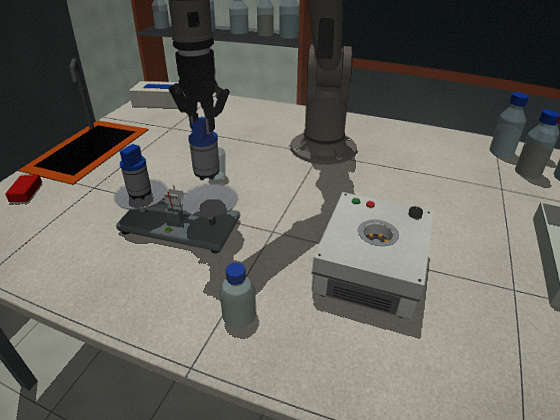

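Emit:
step_arm --pt "-0.2 0.05 1 0 0 0 1" --pt "0 0 2 0 0 0 1" --pt "0 0 2 0 0 0 1" --pt "0 0 1.2 0 0 0 1" --pt "0 0 0.6 0 0 0 1" --pt "0 0 0.3 0 0 0 1" --pt "0 0 0.1 0 0 0 1" --pt "0 0 0.1 0 0 0 1" --pt "0 0 0.1 0 0 0 1" --pt "0 0 0 0 0 0 1" --pt "0 0 0 0 0 0 1"

```text
t: 19.4
eef_pos: [0.5597, -0.1446, 0.2189]
tool_rot: [0.0, 0.702, 0.712, 0.0]
contact_force: [0.5, -0.5, -3.1]
gripper_width: 0.323
```

Emit:
step_arm --pt "0 0 0.1 0 0 0 1" --pt "0 0 0.1 0 0 0 1" --pt "0 0 0 0 0 0 1" --pt "0 0 0 0 0 0 1"

```text
t: 19.8
eef_pos: [0.5597, -0.1446, 0.2168]
tool_rot: [0.0, 0.702, 0.712, 0.0]
contact_force: [-0.4, 0.2, -1.0]
gripper_width: 0.321
```

Emit:
step_arm --pt "0 0 0.05 0 0 0 1" --pt "0 0 0 0 0 0 1" --pt "0 0 0 0 0 0 1"

```text
t: 20.1
eef_pos: [0.5597, -0.1446, 0.2163]
tool_rot: [0.0, 0.702, 0.712, 0.0]
contact_force: [-0.9, 0.8, 0.6]
gripper_width: 0.323
```

Fully supported now. Release, back off upwards and let the beam settle.

Emit:
step_arm --pt "0 0 0 0 0 0 0.5" --pt "0 0 0 0 0 0 0" --pt "0 0 0 0 0 0 0" --pt "0 0 0 0 0 0 0" --pt "0 0 -0.5 0 0 0 0" --pt "0 0 -2 0 0 0 0" --pt "0 0 -4 0 0 0 0" --pt "0 0 -4 0 0 0 0" --pt "0 0 -1 0 0 0 0" --pt "0 0 0 0 0 0 0" --pt "0 0 0 0 0 0 0" --pt "0 0 0 0 0 0 0" --pt "0 0 0 0 0 0 0" --pt "0 0 0 0 0 0 0" --pt "0 0 0 0 0 0 0" --pt "0 0 0 0 0 0 0" --pt "0 0 0 0 0 0 0" --pt "0 0 0 0 0 0 0" --pt "0 0 0 0 0 0 0" --pt "0 0 0 0 0 0 0"

```text
t: 22.1
eef_pos: [0.5596, -0.1445, 0.3311]
tool_rot: [-0.0, 0.702, 0.712, 0.0]
contact_force: [-0.2, 0.7, -0.2]
gripper_width: 1.0
```

Run:
```python
from h import *
p=shot("scene","s7")
c=p["pixels"][120:260,80:280,::-1]; cv2.imwrite("pics/s7c.png",cv2.resize(c,None,fx=4,fy=4,interpolation=cv2.INTER_CUBIC))
for q in ["cup_1_grip","cup_1","pan_left","pan_right"]: print(q,pt(p,q))
for X in [(.578,-.342,.091),(.578,-.342,.109),(.56,-.1435,.091),(.56,-.1435,.109)]: print(X,proj(p,X).round(1),proj(p,np.add(X,(0,0,.136))).round(1))
p=shot("wrist","w7");x,r=tcp();print(x)
v,f=barfit(p,(.560,-.144),.109,0);print(v,f)
```

```text
cup_1_grip [([203.8, 153.8], 0.92), ([142.5, 195.4], 0.47)]
cup_1 [([141.2, 194.5], 0.69), ([203.4, 194.2], 0.67), ([202.7, 157.8], 0.57), ([140.2, 192.9], 0.48)]
pan_left [([206.4, 197.1], 0.56), ([140.4, 194.1], 0.4)]
pan_right [([140.5, 193.4], 0.87)]
(0.578, -0.342, 0.091) [[139.9 193.4]] [[129.2 147.3]]
(0.578, -0.342, 0.109) [[138.6 187.6]] [[127.7 140.6]]
(0.56, -0.1435, 0.091) [[209.6 205.3]] [[204.  157.4]]
(0.56, -0.1435, 0.109) [[208.9 199.4]] [[203.2 150.4]]
[ 0.55957521 -0.1445344   0.33108994]
[ 0.5595309  -0.14325269 -2.57611435] -103.05590057373047
```

View pics/s7c.png

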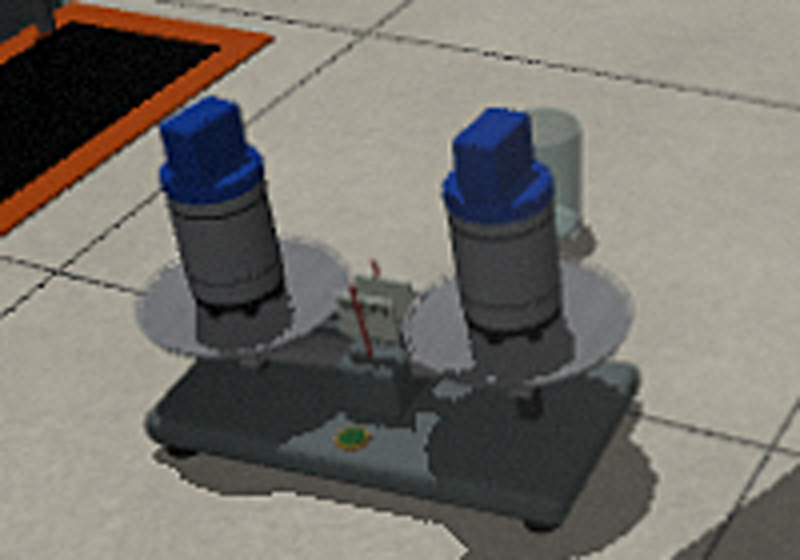

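View pics/w7.png

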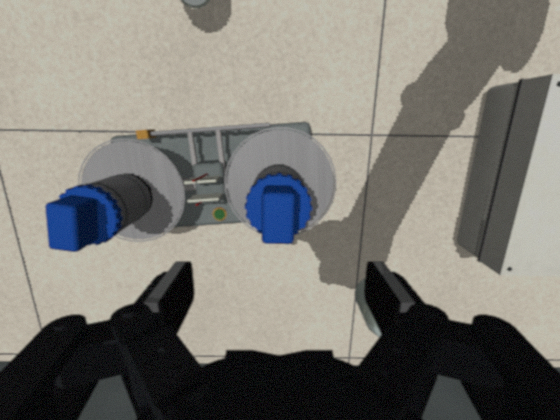

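Emit:
step_arm --pt "-2 0.2 0 0 0 0 0" --pt "-4 0.3 0 0 0 0 0" --pt "-4 0.3 0 0 0 0 0" --pt "-4 0.3 0 0 0 0 0" --pt "-3.8 0.3 0 0 0 0 0" --pt "-2 0.2 0 0 0 7.1 0" --pt "0 0 0 0 0 0 0" --pt "0 0 0 0 0 0 0"

```text
t: 23.2
eef_pos: [0.5783, -0.3421, 0.3307]
tool_rot: [-0.0, 0.745, 0.667, -0.0]
contact_force: [0.6, 1.3, 0.5]
gripper_width: 0.997
```

Run:
```python
from h import *
p=shot("wrist","w8");x,r=tcp();print(x,r.as_matrix()[:,0])
v,f=barfit(p,(.578,-.342),.091,-6);print(v,f);drawbar(p,v,.091,"b8")
print(r.inv().apply(np.r_[v[:2],.198]-x)*100)
```

```text
[ 0.57865794 -0.34111482  0.3307835 ] [1.07362038e-01 9.94219567e-01 9.19081440e-04]
[ 0.57640821 -0.34236888 -6.23660265] -94.82342529296875
[-0.16103844 -0.20558127 13.27828033]
```

View pics/b8.png

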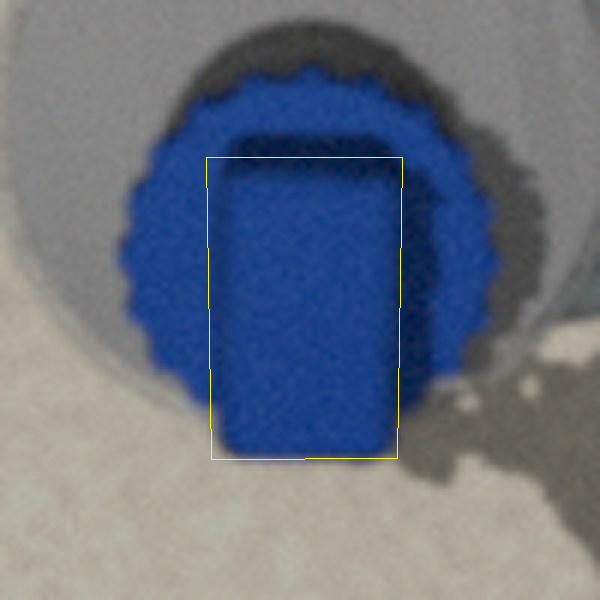

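Emit:
step_arm --pt "-0.05 -0.05 1 0 0 0 0" --pt "0 0 3 0 0 0 0" --pt "0 0 3.5 0 0 0 0" --pt "0 0 2.8 0 0 0 0" --pt "0 0 1.7 0 0 0 0" --pt "0 0 0.9 0 0 0 0" --pt "0 0 0.3 0 0 0 0" --pt "0 0 0 0 0 0 0.3" --pt "0 0 0 0 0 0 0.5" --pt "0 0 0 0 0 0 0.6" --pt "0 0 0 0 0 0 1" --pt "0 0 0 0 0 0 1" --pt "0 0 0 0 0 0 1" --pt "0 0 0 0 0 0 1" --squeeze 40

```text
t: 24.65
eef_pos: [0.5781, -0.3428, 0.1996]
tool_rot: [0.0, 0.745, 0.667, 0.0]
contact_force: [-0.4, 0.9, 2.9]
gripper_width: 0.318
```

Emit:
step_arm --pt "0 0 -0.2 0 0 0 1" --pt "0 0 -0.2 0 0 0 1" --pt "0 0 -0.2 0 0 0 1" --pt "0 0 -0.2 0 0 0 1" --pt "0 0 -0.2 0 0 0 1" --pt "0 0 -0.2 0 0 0 1" --pt "0 0 -0.2 0 0 0 1" --pt "0 0 -0.2 0 0 0 1" --pt "0 0 -0.2 0 0 0 1" --pt "0 0 -0.3 0 0 0 1" --pt "0 0 -0.5 0 0 0 1" --pt "0 0 -1 0 0 0 1" --pt "0 0 -2 0 0 0 1" --pt "0 0 -3 0 0 0 1" --pt "0 0 -4 0 0 0 1" --pt "0 0 -4 0 0 0 1" --pt "0 0 -2 0 0 0 1" --pt "0 0 -1 0 0 0 1" --pt "0 0 0 0 0 0 1" --pt "0 0 0 0 0 0 1"

```text
t: 26.65
eef_pos: [0.5772, -0.3422, 0.3935]
tool_rot: [-0.001, 0.745, 0.667, -0.0]
contact_force: [0.2, -0.0, -4.5]
gripper_width: 0.317
```

Run:
```python
from h import *
p=shot("scene","s9");x,r=tcp();print(x,r.as_matrix()[:,0],bot.get_obs()["contact_force"])
print(r.inv().apply(np.array([.5533,.2675,.3])-x)*100)
```

```text
[ 0.57716048 -0.34212011  0.39310359] [0.10996319 0.99393488 0.00124754] [-1.25764332 -0.30012    -3.77527456]
[60.31827671 -9.04611342  9.41361506]
```

View pics/s9.png

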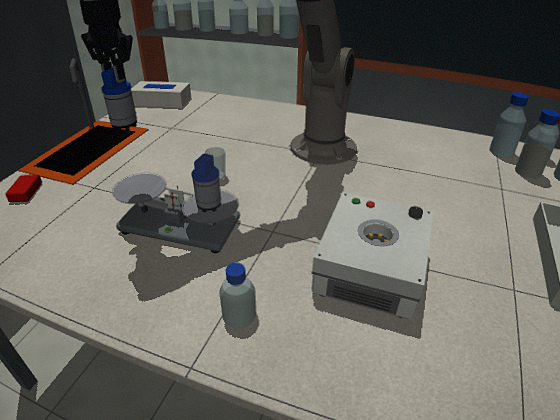

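Emit:
step_arm --pt "1.3 -0.2 0 0 0 0 1" --pt "3 -0.45 0 0 0 0 1" --pt "4 -0.6 0 0 0 0 1" --pt "4 -0.6 0 0 0 0 1" --pt "4 -0.6 0 0 0 0 1" --pt "4 -0.6 0 0 0 0 1" --pt "4 -0.6 0 0 0 0 1" --pt "4 -0.6 0 0 0 0 1" --pt "4 -0.6 0 0 0 0 1" --pt "4 -0.6 0 0 0 0 1" --pt "4 -0.6 0 0 0 0 1" --pt "4 -0.6 0 0 0 0 1" --pt "4 -0.6 0 0 0 0 1" --pt "4 -0.6 0 0 0 0 1" --pt "4 -0.6 0 0 0 0 1" --pt "3 -0.4 0 0 0 0 1" --pt "1 -0.2 0 0 0 0 1" --pt "0 0 0 0 0 -7.8 1" --pt "0 0 0 0 0 -7.8 1" --pt "0 0 0 0 0 -7.8 1"

```text
t: 28.7
eef_pos: [0.5533, 0.2663, 0.3942]
tool_rot: [-0.0, 0.592, 0.806, -0.001]
contact_force: [-0.0, 0.1, -4.2]
gripper_width: 0.322
```

Emit:
step_arm --pt "0 0 2 0 0 0 1" --pt "0 0 3 0 0 0 1" --pt "0 0 2 0 0 0 1" --pt "0 0 0 0 0 0 1" --pt "0 0 0 0 0 0 1"

```text
t: 29.2
eef_pos: [0.5538, 0.2664, 0.3252]
tool_rot: [-0.0, 0.594, 0.804, -0.0]
contact_force: [0.7, 0.3, -4.4]
gripper_width: 0.319
```

Run:
```python
from h import *
p=shot("wrist","w10");x,r=tcp();print(x,r.as_matrix()[:,0],bot.get_obs()["contact_force"])
print(r.inv().apply(np.array([.5533,.2675,.3])-x)*100)
shot("scene","s10");shot("top","t10")
```

```text
[0.55443658 0.26665018 0.32619921] [-2.93577749e-01  9.55935184e-01  1.69392562e-04] [ 0.33524767  0.62050286 -3.70433234]
[ 0.11416109 -0.08708361  2.61983036]
```

View pics/w10.png

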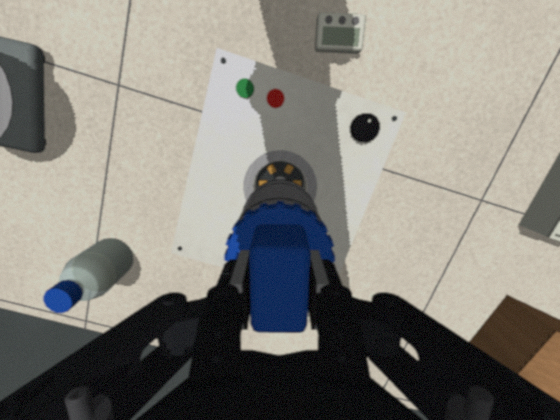

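View pics/s10.png

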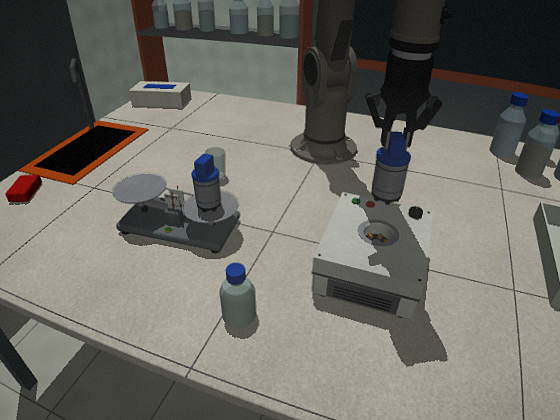

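Emit:
step_arm --pt "0.1 -0.1 2 0 0 0 1" --pt "0 0 3 0 0 0 1" --pt "0 0 2.4 0 0 0 1" --pt "0 0 1.2 0 0 0 1" --pt "0 0 0 0 0 0 1" --pt "0 0 0 0 0 0 1"

```text
t: 29.95
eef_pos: [0.5538, 0.2676, 0.2405]
tool_rot: [0.0, 0.594, 0.804, 0.001]
contact_force: [0.2, 0.1, -3.3]
gripper_width: 0.319
```

Run:
```python
from h import *
p=shot("wrist","w11");x,r=tcp();print(x,r.as_matrix()[:,0],bot.get_obs()["contact_force"])
c=p["pixels"][110:350,180:380,::-1]; cv2.imwrite("pics/w11c.png",cv2.resize(c,None,fx=2.5,fy=2.5,interpolation=cv2.INTER_CUBIC))
s=shot("scene","s11"); c=s["pixels"][150:290,290:460,::-1]; cv2.imwrite("pics/s11c.png",cv2.resize(c,None,fx=4,fy=4,interpolation=cv2.INTER_CUBIC))
t=shot("top","t11"); c=t["pixels"][140:280,100:230,::-1]; cv2.imwrite("pics/t11c.png",cv2.resize(c,None,fx=4,fy=4,interpolation=cv2.INTER_CUBIC))
```

```text
[0.55399169 0.2676881  0.2409188 ] [-2.93570547e-01  9.55937139e-01  7.21021485e-04] [ 0.85107405 -0.51220215 -4.29642436]
```

View pics/w11c.png

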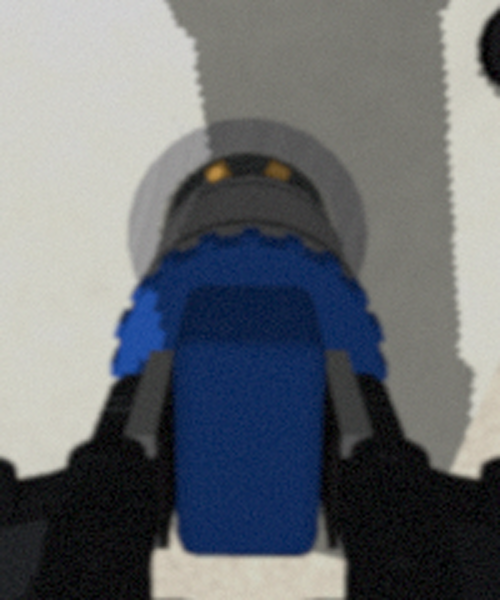

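View pics/s11c.png

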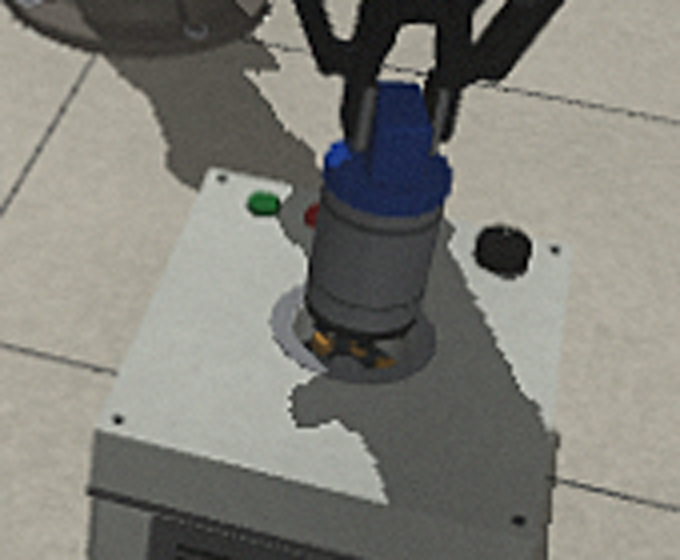

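View pics/t11c.png

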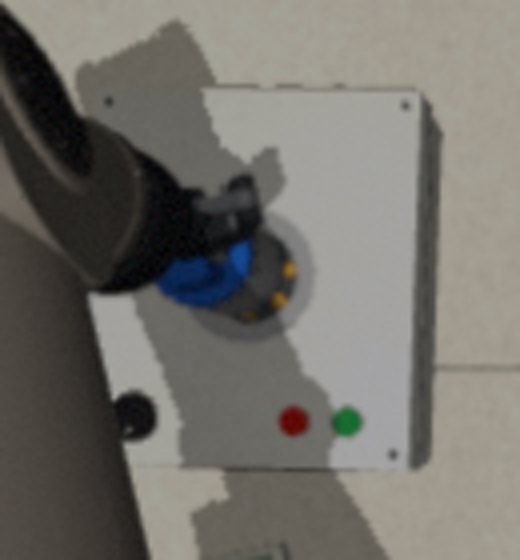

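```bash
cat >> h.py <<'E'
def overlay(p,items,name,win,k):
    x0,y0,x1,y1=win; big=cv2.resize(p["pixels"][y0:y1,x0:x1,::-1],None,fx=k,fy=k,interpolation=cv2.INTER_CUBIC)
    t=np.linspace(0,2*np.pi,120)
    for c,rad,z,col in items:
        uv=proj(p,np.c_[c[0]+rad*np.cos(t),c[1]+rad*np.sin(t),np.full(120,z)])
        cv2.polylines(big,[((uv-[x0,y0]+.5)*k).astype(np.int32)],True,col,1)
    cv2.imwrite(f"pics/{name}.png",big)
E
python3 - <<'E'
from h import *
p=shot("wrist");x,r=tcp();print(x)
b=x[2]-.109; w=(.5533,.2675)
it=[(w,.03225,.12,(0,255,0)),(w,.03225,.098,(0,200,0)),(x,.03,b+.008,(0,255,255)),(x,.031,b+.1,(0,0,255)),(x,.031,b+.088,(255,0,255))]
overlay(p,it,"o11",(190,110,370,310),4)
q=shot("scene"); overlay(q,it,"os11",(300,150,460,290),5)
E
```

```text
[0.55366907 0.26757048 0.24055612]
```

View pics/o11.png

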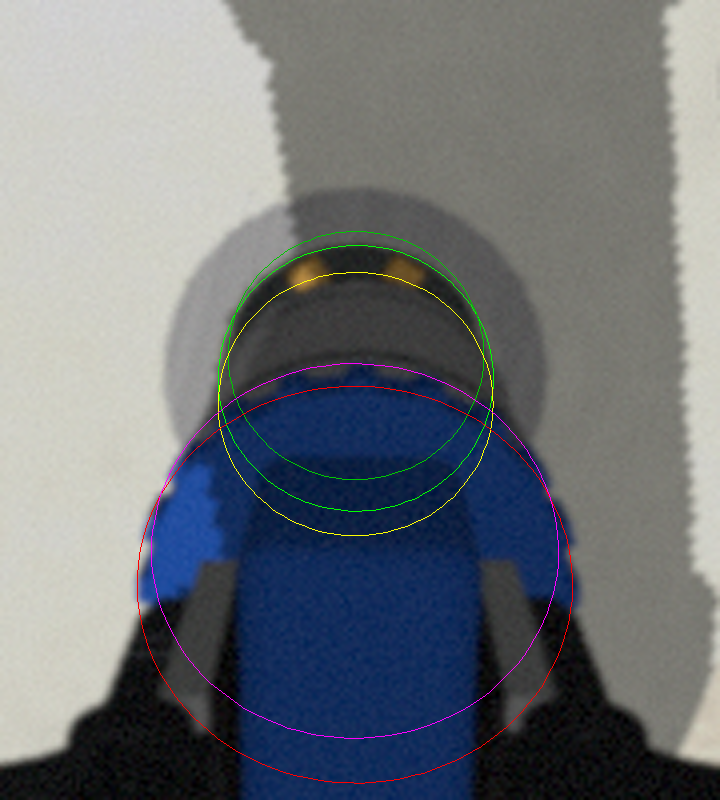

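View pics/os11.png

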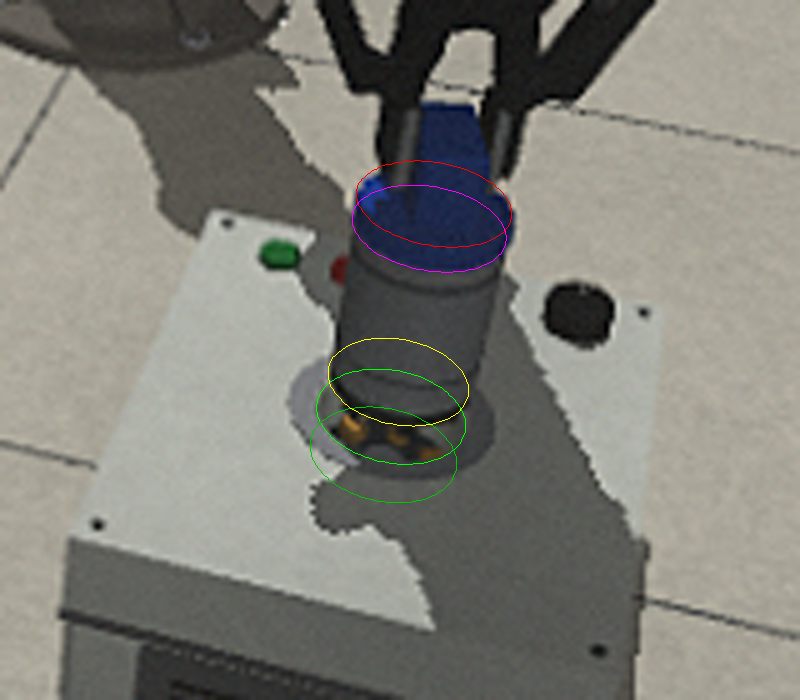

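Run:
```python
from h import *
ims=[shot("wrist")["pixels"].astype(float) for _ in range(4)]; p=shot("wrist"); a=np.mean(ims+[p["pixels"]],0); np.save("w.npy",a)
p["pixels"]=np.clip((a-10)*2.6,0,255).astype(np.uint8)
x,r=tcp(); b=x[2]-.109; w=(.5533,.2675); print(x,b)
overlay(p,[(w,.03225,.12,(0,255,0)),(x,.03,b+.008,(0,255,255)),(x,.031,b+.088,(255,0,255))],"o12",(215,155,345,255),6)
overlay(p,[],"o12b",(215,155,345,255),6)
```

```text
[0.55291949 0.26727031 0.2392741 ] 0.13027409695765296
```

View pics/o12.png

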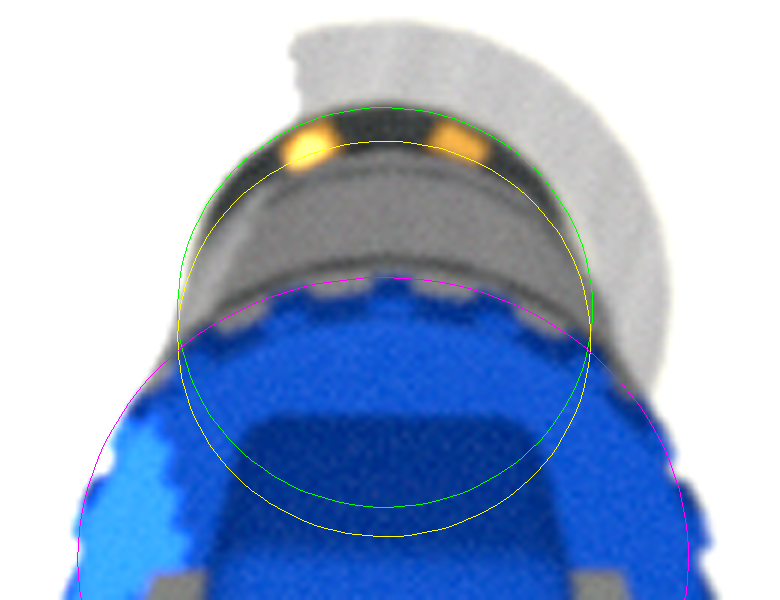

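View pics/o12b.png

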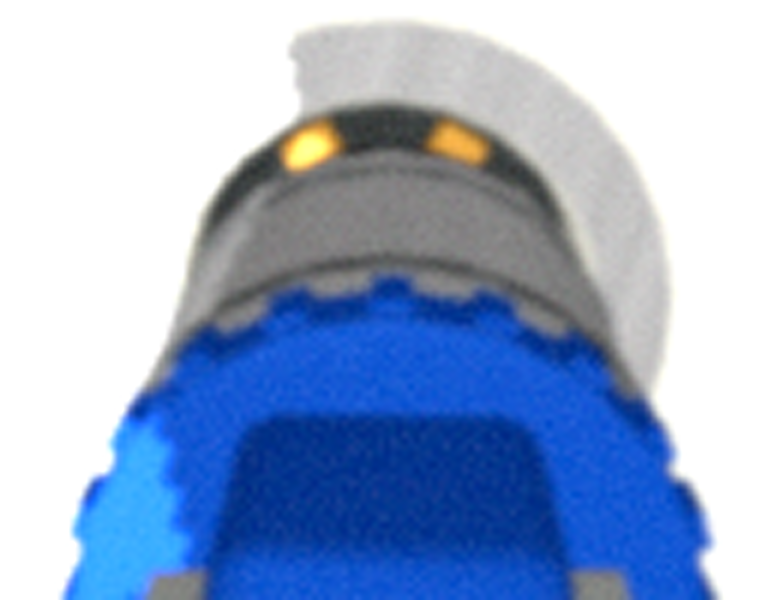

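```bash
cat >> h.py <<'E'
def arcfit(p,gray,c0,rad,z,arc,fitr=False,sign=0):
    # arc: image-angle window: keep points whose projected direction from centre is within +-arc deg of image-up
    from scipy.optimize import minimize
    g=cv2.GaussianBlur(gray.astype(np.float32),(0,0),1.0)
    t=np.linspace(0,2*np.pi,720)
    def prof(v):
        rr=v[2] if fitr else rad
        def im(rr): return proj(p,np.c_[v[0]+rr*np.cos(t),v[1]+rr*np.sin(t),np.full(720,z)]).astype(np.float32)
        a,b=im(rr+.0006),im(rr-.0006); c=proj(p,[v[0],v[1],z])[0]
        m=(a+b)/2-c; k=np.abs(np.degrees(np.arctan2(m[:,0],-m[:,1])))<arc
        s=lambda q:cv2.remap(g,q[k][:,:1],q[k][:,1:],cv2.INTER_LINEAR)
        d=(s(a)-s(b)).ravel()
        return -(np.mean(np.abs(d)) if sign==0 else sign*np.mean(d))
    best=None
    for dx in np.arange(-.004,.0041,.0005):
        for dy in np.arange(-.004,.0041,.0005):
            for r in (np.arange(.040,.050,.0005) if fitr else [rad]):
                s=prof((c0[0]+dx,c0[1]+dy,r)); 
                if best is None or s<best[0]: best=(s,c0[0]+dx,c0[1]+dy,r)
    return best
E
python3 - <<'E'
from h import *
ims=[];Ms=[];xs=[]
for _ in range(4):
    p=shot("wrist"); ims.append(p["pixels"].astype(float)); Ms.append(p["camera_from_world"]); xs.append(tcp()[0])
print(np.ptp(Ms,0).max(),np.array(xs).round(4))
a=np.mean(ims,0); g=a.mean(2); x=np.mean(xs,0); b=x[2]-.109
print("ring in",arcfit(p,g,(.5533,.2675),.03225,.12,40,sign=1))
print("ring out",arcfit(p,g,(.5533,.2675),.045,.12,75,fitr=True))
for z in (.010,.014): print("body",z,arcfit(p,g,x,.031 if z>.012 else .03,b+z,35))
print("tool",x)
_,r=tcp(); print(r.as_matrix()[:,:2])
E
```

```text
0.00025075848106626 [[0.5529 0.2673 0.2392]
 [0.5529 0.2672 0.2391]
 [0.5529 0.2672 0.2391]
 [0.5529 0.2672 0.2391]]
ring in (np.float32(-20.336506), np.float64(0.5533), np.float64(0.267), 0.03225)
ring out (np.float32(-14.258223), np.float64(0.5533), np.float64(0.2675), np.float64(0.045000000000000005))
body 0.01 (np.float32(-17.841106), np.float64(0.5488818091928793), np.float64(0.26422478919561576), 0.03)
body 0.014 (np.float32(-20.190735), np.float64(0.5488818091928793), np.float64(0.26522478919561576), 0.031)
tool [0.55288181 0.26722479 0.2391049 ]
[[-2.93771752e-01  9.55875594e-01]
 [ 9.55875597e-01  2.93771748e-01]
 [-3.14198872e-05 -9.49923804e-05]]
```

Run:
```python
from h import *
ims=[]
for _ in range(4):
    p=shot("wrist"); ims.append(p["pixels"].astype(float))
a=np.mean(ims,0).mean(2); x,r=tcp(); b=x[2]-.109
for c in (274,280,286): print(c,[(i,int(v)) for i,v in zip(range(168,205),a[168:205,c-1:c+2].mean(1))])
t=np.linspace(0,2*np.pi,720)
for rad,z in((.03,.008),(.03,.014),(.031,.014),(.031,.088)):
    uv=proj(p,np.c_[x[0]+rad*np.cos(t),x[1]+rad*np.sin(t),np.full(720,b+z)]); i=uv[:,1].argmin(); print(rad,z,uv[i],uv[:,0].min(),uv[:,0].max())
print(x)
```

```text
274 [(168, 88), (169, 87), (170, 87), (171, 88), (172, 82), (173, 58), (174, 39), (175, 33), (176, 33), (177, 34), (178, 32), (179, 29), (180, 40), (181, 52), (182, 55), (183, 50), (184, 54), (185, 59), (186, 60), (187, 62), (188, 60), (189, 59), (190, 61), (191, 60), (192, 60), (193, 60), (194, 60), (195, 60), (196, 58), (197, 53), (198, 43), (199, 46), (200, 55), (201, 60), (202, 59), (203, 52), (204, 43)]
280 [(168, 87), (169, 87), (170, 86), (171, 83), (172, 69), (173, 48), (174, 35), (175, 33), (176, 35), (177, 32), (178, 32), (179, 38), (180, 52), (181, 57), (182, 54), (183, 53), (184, 57), (185, 59), (186, 61), (187, 61), (188, 59), (189, 60), (190, 60), (191, 59), (192, 61), (193, 60), (194, 60), (195, 59), (196, 56), (197, 48), (198, 43), (199, 52), (200, 52), (201, 42), (202, 36), (203, 35), (204, 39)]
286 [(168, 88), (169, 85), (170, 86), (171, 87), (172, 84), (173, 70), (174, 48), (175, 36), (176, 36), (177, 38), (178, 43), (179, 42), (180, 42), (181, 53), (182, 55), (183, 51), (184, 53), (185, 59), (186, 60), (187, 60), (188, 59), (189, 61), (190, 60), (191, 60), (192, 60), (193, 61), (194, 60), (195, 60), (196, 61), (197, 55), (198, 45), (199, 44), (200, 55), (201, 60), (202, 61), (203, 56), (204, 45)]
0.03 0.008 [278.42721709 178.19310881] 244.17896814425276 312.96545259329207
0.03 0.014 [278.41463144 179.48203145] 243.37328137304104 313.75352486441733
0.031 0.014 [278.40949962 178.27888493] 242.19873762557873 314.92808573539116
0.031 0.088 [278.18130477 200.9221463 ] 227.48974096782945 329.32596879352326
[0.55288212 0.26723539 0.23906334]
```

Emit:
step_arm --pt "-0.08 -0.07 0.3 0 0 0 1" --pt "0 0 0.4 0 0 0 1" --pt "0 0 0.4 0 0 0 1" --pt "0 0 0.4 0 0 0 1" --pt "0 0 0.3 0 0 0 1" --pt "0 0 0.2 0 0 0 1" --pt "0 0 0 0 0 0 1" --pt "0 0 0 0 0 0 1"

```text
t: 31.65
eef_pos: [0.5525, 0.2663, 0.2192]
tool_rot: [0.0, 0.594, 0.804, 0.0]
contact_force: [-0.3, -0.0, -4.7]
gripper_width: 0.318
```

Run:
```python
from h import *
for _ in range(3):
    p=shot("wrist"); o=bot.get_obs(); print(o["eef_pos"].round(4) if hasattr(o["eef_pos"],"round") else o["eef_pos"],np.round(o["contact_force"],1),np.round(o["torque"],2))
p["pixels"]=np.clip((p["pixels"].astype(float)-10)*2.6,0,255).astype(np.uint8)
overlay(p,[((.5533,.2675),.03225,.12,(0,255,0)),((.5533,.2675),.045,.12,(0,255,0))],"o13",(215,145,345,245),6)
```

```text
[0.5526 0.2663 0.2193] [ 0.2 -0.5 -4.2] [-0.01  0.07 -0.01]
[0.5526 0.2663 0.2193] [-0.2  0.2 -4.4] [0.03 0.04 0.05]
[0.5526 0.2663 0.2193] [-0.5 -0.1 -4.1] [0.   0.01 0.01]
```

View pics/o13.png

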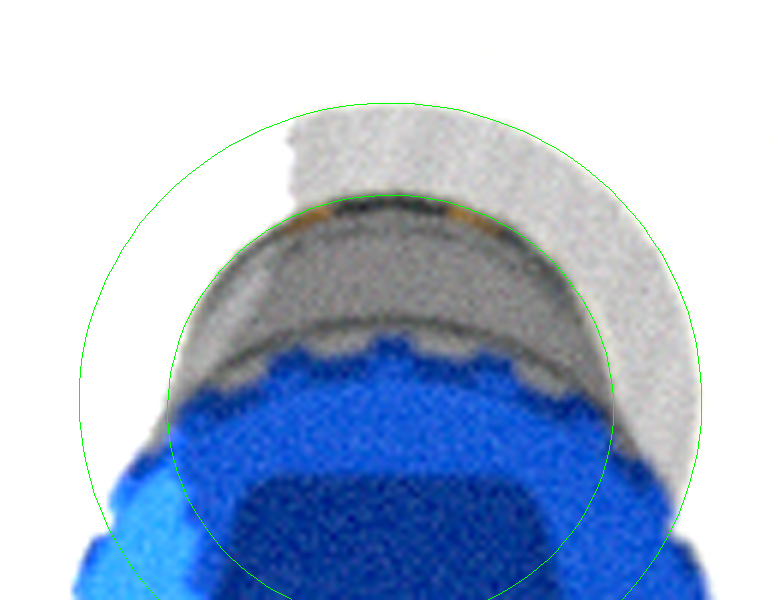

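Run:
```python
from h import *
ims=[]
for _ in range(3):
    p=shot("wrist"); ims.append(p["pixels"].astype(float))
a=np.mean(ims,0).mean(2); x,r=tcp(); b=x[2]-.109
for c in (270,275,280,285,290): print(c,[(i,int(v)) for i,v in zip(range(174,190),a[174:190,c-1:c+2].mean(1))])
for rw in (195,200): print(rw,[(i,int(v)) for i,v in zip(range(238,262),a[rw-1:rw+2,238:262].mean(0))],[(i,int(v)) for i,v in zip(range(300,325),a[rw-1:rw+2,300:325].mean(0))])
t=np.linspace(0,2*np.pi,720)
for cc in ((.5533,.2675),):
  for rad,z in((.03225,.12),(.03,b+.008),(.03,b+.014),(.031,b+.014)):
    uv=proj(p,np.c_[cc[0]+rad*np.cos(t),cc[1]+rad*np.sin(t),np.full(720,z)]); i=uv[:,1].argmin(); 
    up=uv[uv[:,1]<proj(p,[*cc,z])[0,1]]
    L=up[up[:,0]<279];Rr=up[up[:,0]>279]
    print(rad,round(z,4),uv[i],[ (round(L[np.abs(L[:,1]-q).argmin(),0],1),round(Rr[np.abs(Rr[:,1]-q).argmin(),0],1)) for q in (195,200)])
```

```text
270 [(174, 87), (175, 89), (176, 88), (177, 81), (178, 64), (179, 45), (180, 42), (181, 52), (182, 56), (183, 53), (184, 52), (185, 56), (186, 60), (187, 60), (188, 61), (189, 62)]
275 [(174, 89), (175, 91), (176, 85), (177, 65), (178, 42), (179, 34), (180, 42), (181, 55), (182, 56), (183, 51), (184, 56), (185, 60), (186, 61), (187, 61), (188, 61), (189, 63)]
280 [(174, 89), (175, 87), (176, 79), (177, 54), (178, 36), (179, 39), (180, 54), (181, 59), (182, 55), (183, 52), (184, 58), (185, 61), (186, 61), (187, 63), (188, 61), (189, 61)]
285 [(174, 87), (175, 86), (176, 84), (177, 69), (178, 46), (179, 33), (180, 39), (181, 53), (182, 57), (183, 50), (184, 55), (185, 60), (186, 61), (187, 61), (188, 62), (189, 60)]
290 [(174, 88), (175, 89), (176, 90), (177, 85), (178, 68), (179, 52), (180, 47), (181, 51), (182, 56), (183, 55), (184, 53), (185, 56), (186, 61), (187, 61), (188, 61), (189, 62)]
195 [(238, 154), (239, 150), (240, 149), (241, 151), (242, 151), (243, 151), (244, 149), (245, 139), (246, 124), (247, 104), (248, 81), (249, 63), (250, 60), (251, 64), (252, 70), (253, 73), (254
[... 698 characters left out ...]
 58), (306, 60), (307, 59), (308, 58), (309, 58), (310, 58), (311, 55), (312, 59), (313, 69), (314, 83), (315, 92), (316, 91), (317, 86), (318, 85), (319, 86), (320, 87), (321, 87), (322, 87), (323, 86), (324, 86)]
0.03225 0.12 [279.48347885 177.11470695] [(np.float64(247.4), np.float64(311.9)), (np.float64(244.8), np.float64(314.4))]
0.03 0.1183 [279.48807141 179.40000367] [(np.float64(250.3), np.float64(308.9)), (np.float64(247.7), np.float64(311.5))]
0.03 0.1243 [279.50178941 180.7189246 ] [(np.float64(250.9), np.float64(308.4)), (np.float64(247.9), np.float64(311.4))]
0.031 0.1243 [279.49796294 179.51886661] [(np.float64(249.3), np.float64(309.9)), (np.float64(246.5), np.float64(312.7))]
```

Emit:
step_arm --pt "0 0 0.2 0 0 0 1" --pt "0 0 0.2 0 0 0 1" --pt "0 0 0.2 0 0 0 1" --pt "0 0 0.2 0 0 0 1" --pt "0 0 0.1 0 0 0 1" --pt "0 0 0 0 0 0 1"

```text
t: 32.55
eef_pos: [0.5524, 0.2662, 0.2098]
tool_rot: [-0.0, 0.594, 0.804, -0.0]
contact_force: [0.4, 0.6, -4.4]
gripper_width: 0.319
```

Emit:
step_arm --pt "0 0 0.1 0 0 0 1" --pt "0 0 0.1 0 0 0 1" --pt "0 0 0.1 0 0 0 1" --pt "0 0 0 0 0 0 1" --pt "0 0 0 0 0 0 1"

```text
t: 33.05
eef_pos: [0.5524, 0.2663, 0.2071]
tool_rot: [-0.0, 0.594, 0.804, -0.0]
contact_force: [0.3, 1.0, -5.3]
gripper_width: 0.321
```

Emit:
step_arm --pt "0 0 0.1 0 0 0 1" --pt "0 0 0.1 0 0 0 1" --pt "0 0 0 0 0 0 1" --pt "0 0 0 0 0 0 1"

```text
t: 33.45
eef_pos: [0.5524, 0.2662, 0.2051]
tool_rot: [-0.0, 0.594, 0.804, -0.0]
contact_force: [0.3, -0.1, -3.5]
gripper_width: 0.32
```

Emit:
step_arm --pt "0 0 0.1 0 0 0 1" --pt "0 0 0.1 0 0 0 1" --pt "0 0 0 0 0 0 1" --pt "0 0 0 0 0 0 1"

```text
t: 33.85
eef_pos: [0.5524, 0.2662, 0.203]
tool_rot: [-0.0, 0.594, 0.804, -0.0]
contact_force: [-0.6, 0.6, -4.0]
gripper_width: 0.316
```

Emit:
step_arm --pt "0 0 0.1 0 0 0 1" --pt "0 0 0.1 0 0 0 1" --pt "0 0 0 0 0 0 1" --pt "0 0 0 0 0 0 1"

```text
t: 34.25
eef_pos: [0.5524, 0.2663, 0.201]
tool_rot: [-0.0, 0.594, 0.804, -0.0]
contact_force: [-0.9, -0.3, -4.6]
gripper_width: 0.315
```

Emit:
step_arm --pt "0 0 0.1 0 0 0 1" --pt "0 0 0 0 0 0 1" --pt "0 0 0 0 0 0 1"

```text
t: 34.55
eef_pos: [0.5525, 0.2663, 0.2001]
tool_rot: [-0.0, 0.594, 0.804, -0.0]
contact_force: [-0.4, -0.4, -4.3]
gripper_width: 0.323
```

Emit:
step_arm --pt "0 0 0.08 0 0 0 1" --pt "0 0 0 0 0 0 1" --pt "0 0 0 0 0 0 1"

```text
t: 34.85
eef_pos: [0.5526, 0.2663, 0.1995]
tool_rot: [0.0, 0.594, 0.804, 0.0]
contact_force: [-0.6, -0.4, -2.3]
gripper_width: 0.319
```

Emit:
step_arm --pt "0 0 0.05 0 0 0 1" --pt "0 0 0 0 0 0 1" --pt "0 0 0 0 0 0 1"

```text
t: 35.15
eef_pos: [0.5526, 0.2664, 0.1991]
tool_rot: [0.0, 0.594, 0.804, 0.0]
contact_force: [-0.2, -0.1, -1.0]
gripper_width: 0.324
```

Run:
```python
from h import *
p=shot("scene","s14"); o=bot.get_obs(); print(o["eef_pos"],np.round(o["contact_force"],1),np.round(o["torque"],2))
c=p["pixels"][150:290,290:460,::-1]; cv2.imwrite("pics/s14c.png",cv2.resize(c,None,fx=4,fy=4,interpolation=cv2.INTER_CUBIC))
```

```text
[0.55259107 0.26635583 0.19905334] [-0.7 -0.7 -0.7] [-0.15  0.15 -0.02]
```

View pics/s14c.png

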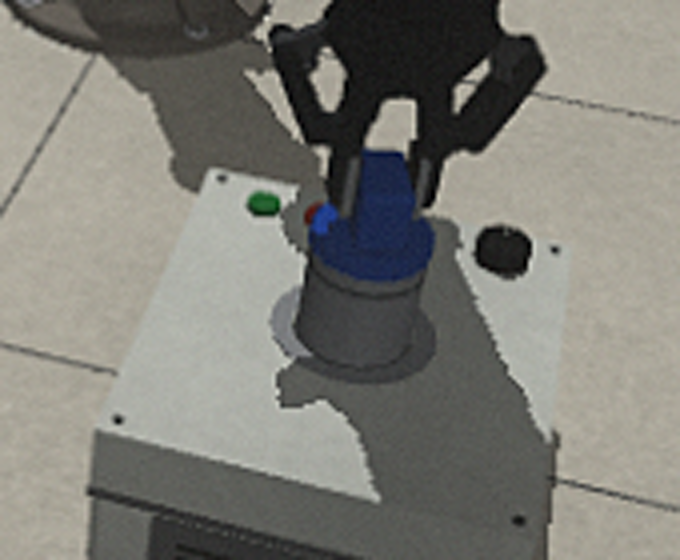

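Emit:
step_arm --pt "0 0 0.03 0 0 0 1" --pt "0 0 0 0 0 0 0.5" --pt "0 0 0 0 0 0 0" --pt "0 0 0 0 0 0 0" --pt "0 0 0 0 0 0 0" --pt "0 0 -0.5 0 0 0 0" --pt "0 0 -2 0 0 0 0" --pt "0 0 -4 0 0 0 0" --pt "0 0 -4 0 0 0 0" --pt "0 0 -3 0 0 0 0" --pt "0 0 0 0 0 0 0" --pt "0 0 0 0 0 0 0" --pt "0 0 0 0 0 0 0"

```text
t: 36.5
eef_pos: [0.5518, 0.266, 0.3324]
tool_rot: [-0.0, 0.594, 0.804, -0.001]
contact_force: [0.5, 0.6, -0.4]
gripper_width: 0.998
```

Run:
```python
from h import *
p=shot("wrist","w15");x,r=tcp();print(x)
for b in (.090,.098):
    v,f=barfit(p,(.5533,.2675),b,17);print(b,v,f);drawbar(p,v,b,f"b15_{int(b*1000)}",60,5)
s=shot("scene","s15"); w=(.5533,.2675)
overlay(s,[(w,.031,.19,(0,255,255)),(w,.031,.198,(0,0,255))],"os15",(310,150,450,290),4)
print(pt(s,"cup_1"),pt(s,"cup_1_grip"),proj(s,[[*w,.09],[*w,.098],[*w,.214],[*w,.222]]).round(1).tolist())
o=bot.get_obs();print(o["t"],o["contact_force"])
```

```text
[0.55175911 0.26596101 0.33210463]
0.09 [ 0.55074323  0.26660075 17.01294971] -88.22251892089844
0.098 [ 0.54771661  0.26600408 17.03769336] -84.37870788574219
[([208.3, 202.1], 0.81), ([375.7, 241.6], 0.73)] [([204.9, 164.5], 0.86)] [[375.6, 242.9], [376.2, 240.2], [384.9, 197.1], [385.5, 193.9]]
36.7 [ 0.03471057 -0.33388707 -0.60212761]
```

View pics/b15_90.png

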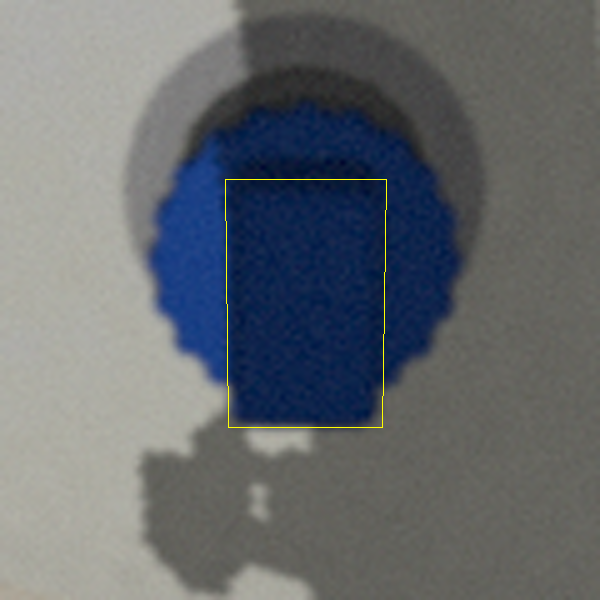

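View pics/os15.png

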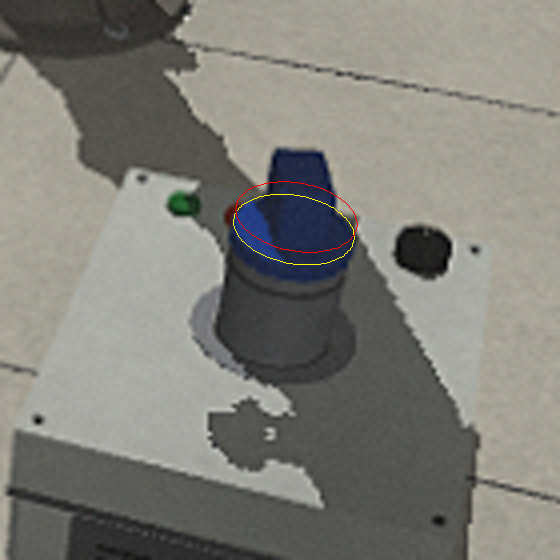

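View pics/s15.png

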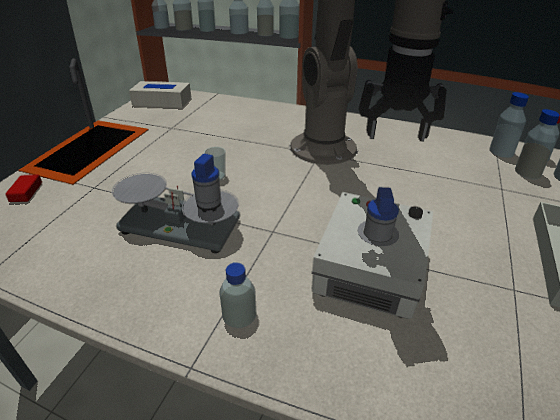

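Run:
```python
from h import *
print(bot.hand_in())
```

```text
the job is handed in; nothing more can be done
None
```

I weighed the two cups, fitted the heavier one in the mill, left the lighter one standing on the left pan, and handed the job in at about 37 s.

- **Weighing:** I set the cup nearer the robot on the right pan and the other on the left. Each was lowered gently until its pan carried the weight, then released. After the beam had settled, the right pan was about 9 mm down and the left about 9 mm up, so the cup on the right was heavier. The wrist force while carrying agreed: about 4.1 N against 3.2 N.
- **Mill:** The camera showed the coupling jaws at 47°, so I turned the cup to 17° before lowering it. The jaws went together first time without any turning against the coupling. The wrist felt no contact until the underside was about 90 mm above the bench, and nearly the full weight was then resting on the mill. It was released with the force near zero.
- **Last checks:** After release, the picture shows the cup upright and centred in the well at 17°. The lighter cup is upright on its pan, the bottle and beaker look undisturbed, and the gripper is clear of everything. The timer is not visible in that last view; the arm never went near it.
- **Less certain:** The last picture alone puts the seated depth only within a few millimetres. "Fully home" therefore rests on the height at which the cup met the floor. My outline fit of the grip bar came out 2 to 3 mm off the well centre, probably because the fitted outline is slightly larger than the bar. The cup's body and the well rim had agreed to within about 0.2 mm just before I lowered it.

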